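# Hang a sorting pail from an S-hook on the bench rail

### The arm

A 6-joint arm with a two-finger parallel gripper is mounted at the origin on the work surface. World frame = base frame: x ahead of the robot, y to its left, z up, the work surface at z = 0. Lengths are in m, angles in degrees, forces in N, time in s.
With the tool pointing down it reaches from about 0.4 to 0.825 m from the base axis. Payload 7 kg.
Tool frame: the origin (TCP) lies on the centre line of the jaws, within the pads' length; the fingertips stand r.tip_reach ahead of it and the grasp point (between the pads) is the TCP (r.tip_reach is the distance from the TCP to the fingertips, in m); z points along the fingers, y is the line along which they close (so a half turn about z gives the same grasp; the last joint's range is limited). The gripper opens to 88 mm and grips with 3 to 60 N. Pads are 19 mm wide; open, the fingers measure 130 mm over their backs; the gripper's body (78 mm by 193 mm) begins 47 mm behind the grasp point.
Start: joints at [-55.972, 20.546, 0.682, 0, -70.136, -16.507], TCP at [0.203, -0.644, 0.246] pointing down, gripper open.
Joint ranges: [-176.03, 176.03], [-82.01, 121.73], [-58.28, 71.71], [-173.87, 95.51], [-174.79, -0.11], [-173.66, 173.66]. Speed limits (degrees/s): [136.94, 136.94, 172.46, 180, 180, 180].

### API

Orientations are given as [roll, pitch, yaw] about the fixed x, y, z axes, in that order (R = Rz(yaw) Ry(pitch) Rx(roll)).
In Python, from plant import sensors, cams, r gives the robot as it stands.
- The arm moves only by the tool drive_tool, never from a script. Its argument "rows" is a list of rows, each an object of numbers: "fingers": the gripper's target within -1 to 1 (fully open at 1, half-way at 0, shut at -1); "x", "y", "z": the shift along the tool's x, y, z in m; "spin": the turn about the tool's z in rad. A call has 1 to 10 rows; each row is the pose to reach, as a shift and turn from the pose commanded when the call began, along the tool's axes at that moment; what a row does not reach only later rows make up. A row lasts 1/8 s, in which the tool goes at most 62.5 mm and 10.7 degrees, less where a joint would pass 70% of its speed; a pose out of reach is approached as far as the arm can. A call with a gripper value outside its range is refused whole. The fingers move at their own pace and stop on an object; "newtons" is the grip in N (left out, the last holds). Time passes only in rows, so rows that repeat a pose let the fingers close. It gives the time, the measured TCP pose, the force, the opening and the grip force at its end, in the units of the state.
- sensors.get_state(): the state, without advancing time (a new reading comes with each control period).
- cams.capture(name): name is "side" or "top" or "wrist"; returns a dict with "pixels" (480x640x3 uint8, red, green, blue), "intrinsics" (3x3 intrinsics, pixels), "k1" (the pictures are not rectified: a ray, as slopes to the right and down, at radius r is drawn at 1 + k1 r^2 times it, then the intrinsics apply), "eye" and "orientation" of the camera in the world; the wrist camera has in their place "T_tool_cam" (4x4, takes a point from camera to tool coordinates, whose origin is the TCP and whose axes are the flange's). Camera axes: x right, y up, looking along -z (the intrinsics and any distortion apply to the point x, -y, -z); pixel columns grow to the right and rows downward; lengths in m; the calibration is good to about 2 mm. A picture is of the moment at which its call begins: read the wrist's pose just before it. There is no depth.
- r.close_job(): hands the job in; it is judged then, once.
The state is a dict: "time_s": time; "joints": joint angles; "qd": joint speeds; "joint_torque": joint torques, N m; "tcp_pos": TCP position; "eef_rot": TCP orientation; "contact_force": force on the tool from outside, world axes, zero at the start; "moment": the same for the moment, N m; "gripper_width": finger opening in m; "gripper_force": force on a finger pad.
Only numpy, scipy, OpenCV 4.12 (cv2) and the standard library are available. Lean on these libraries where they do the work, as an engineer would, in place of code of your own. Each camera call takes 0.05 s, during which the arm holds its last target. There are 200 camera calls.

### The job

Take the S-hook out of its holder and hook it over the bare part of the rail with its lower curl opening towards the robot, then slide it along the rail to the robot's right into the sprung stop until the stop gives by about 10 mm, without ever pushing the stop to its end, and let go there so that the hook keeps the stop pressed in a little. Then hang the pail by its bail in the hook's lower curl, side handle towards the robot, and leave both hanging still. Set things down gently, do not force anything, and do not disturb the other things on the bench.

Things in the scene. Friction and masses are not known exactly. Their poses are not given: they have to be found in the camera images.
- rail: Steel rail: round bar 16 mm thick, 360 mm long, 255 to 275 mm up, in rubber bushes on two grey posts (gives 1 mm per 3 N). Origin: on the bar's axis, mid-length; y along the bar (robot's left), x across it (away from the robot), z up. Bare from y = 0 to +165 mm. The other half carries a sprung stop: dark clamp collar 32 mm across, spring, grey sleeve 30 mm across.
- stop (a joint): How far the sleeve of the sprung stop is pushed in along the rail to -y, in m: 0 free, end at 0.020. Spring 0.3 N/mm, no preload (10 mm takes 3 N), damping 40 N s/m: it returns slowly. The clamp is set by hand, so the sleeve's free face, which looks to +y, may lie anywhere from y = -84 to -19 mm of the rail; this place is not measured: find it by feel or eye.
- hook: S-hook of flat steel bar, 16 mm wide (y), 5 mm thick, 156 mm tall, 180 g; the S lies in its x-z plane. Origin under its lowest point, z up. Both curls 23 mm wide inside, centred on x = 0. From the upper curl the shank runs straight down at x = -14 mm to z = 69 mm, then slants across to x = +14 mm at z = 11 mm. It starts upright in the holder.
- hook_tab (a point): Middle of the grey plastic grip tab on the hook's top: 24 (x) x 14 (y) mm, z = 116 to 156 mm of the hook, this point at z = 136 mm. Grip it across the 14 mm, from above, with the fingertips ending 6 mm or more above its foot, to clear rail and stop (the stop's top is 7 mm above the bar's top, the tab's foot 3 mm).
- hook_seat (a point): Inside top of the upper curl, 113 mm above the hook's origin; seated, it lies on the bar's top, 8 mm above the bar's axis. The curl's free tip is on the hook's +x side and ends at z = 95 mm: the bar enters sideways from +x, between that tip and z = 69 mm (the bar's axis at about z = 83 mm), then goes up into the curl.
- hook_cradle (a point): Inside floor of the lower curl, 5 mm above the hook's origin. A wire enters this curl from -x, over its tip (6 mm wire: centre about 22 mm above this point), then goes down at about x = -4 mm; the slanting shank leaves little more room than that. Unloaded on the rail, the hook hangs a few degrees off plumb.
- hook_tip (a point): Free tip of the hook's lower curl, at x = -14, z = 20 mm of the hook; it must end up on the robot's side of the rail.
- holder: Fixed wooden pocket that holds the hook at the start: outside 50 x 32 mm, 56 mm tall, on a 90 x 60 mm foot; inner floor 6 mm above the bench, so lift the hook by 55 mm or more to take it out. Origin: centre of the underside; x as the hook's x.
- pail: Round steel pail, 80 mm across the rim, 50 mm tall, 200 to 350 g, some metal parts inside. Origin: centre of the underside, z up. A rigid 6 mm wire bail arches over it in its y-z plane. A flat black side handle sticks out to -x: 12 mm thick (y), z = 23 to 49 mm, from x = -37 to -101 mm.
- pail_handle (a point): Where to grip the pail's side handle, across its 12 mm, from above: at x = -82, z = 36 mm of the pail.
- pail_bail (a point): Centre of the wire at the middle of the bail's top (level for 26 mm), 98 mm above the pail's origin. Hung fully down in the hook's lower curl it lies 3 mm above point hook_cradle.
- tub: Bystander, leave alone: white plastic tub with a screw lid, 84 mm across, 110 mm tall.
- bottle: Bystander, leave alone: clear bottle, 60 mm across, 170 mm tall.
- screwdriver: Bystander, leave alone: screwdriver lying on the bench.
- spool: Bystander, leave alone: copper coil spool, 48 mm across, 32 mm tall.
- heatsink: Bystander, leave alone: finned aluminium heatsink, 80 x 60 x 31 mm.
- circuit_board: Bystander, leave alone: circuit board, 120 x 90 mm.
- motor: Bystander, leave alone: small steel motor on its side, 56 mm across.

How it is judged (in metres and radians):
On the way, in this order (a step that is already met when the one before it is completed fails the run):
1. the hook sits on the rail (x of hook_seat in the frame of rail between -0.006 and 0.006 m and z of hook_seat in the frame of rail between 0.002 and 0.0105 m and angle between hook's own z axis and vertical below 0.25 rad and contact force between hook and rail above 0.2 N), for 0.2 s.
2. the hook, on the rail, pushes the sprung stop in by more than 5 mm (x of hook_seat in the frame of rail between -0.006 and 0.006 m and z of hook_seat in the frame of rail between 0.002 and 0.0105 m and angle between hook's own z axis and vertical below 0.25 rad and value of joint stop above 0.005 m), for 0.2 s.
3. the pail hangs by its bail in the lower curl (distance between pail_bail and hook_cradle below 0.01 m and angle between pail's own z axis and vertical below 0.3 rad and height (world z) of pail above 0.03 m and contact force between pail and hook above 0.5 N), for 0.2 s.
At the end, for the whole second after the job is handed in: Hook fully down on the rail (within 6 mm, tilt under 0.25 rad), lower tip towards the robot, still pressing the stop in by over 0.6 mm; pail hanging clear of the bench with its bail within 10 mm of the lower curl's floor, tilt under 0.3 rad, handle towards the robot; both at rest (x of hook_seat in the frame of rail between -0.006 and 0.006 m and z of hook_seat in the frame of rail between 0.002 and 0.0105 m and angle between hook's own z axis and vertical below 0.25 rad and distance between pail_bail and hook_cradle below 0.01 m and angle between pail's own z axis and vertical below 0.3 rad and height (world z) of pail above 0.03 m and value of joint stop above 0.0006 m and x of hook_tip in the frame of rail below -0.005 m and x of pail_handle in the frame of rail below -0.06 m and linear speed of each of pail, hook below 0.05 m/s); the robot touches nothing.
It fails at once if the sprung stop is pushed in by more than 18 mm (nearly to its end) (value of joint stop above 0.018 m).
It fails at once if the hook is forced against the rail with more than 20 N (contact force between hook and rail above 20 N).
It fails at once if the pail is forced against the hook with more than 20 N (contact force between pail and hook above 20 N).
It fails at once if a bystander is disturbed (moved more than 25 mm) (distance of any of tub, bottle, screwdriver, spool, heatsink, circuit_board, motor from where it was at the start of the episode above 0.025 m).
It also fails if it takes over 72 s, if anything falls off the work surface, if the arm or the gripper's body presses on something with over 40 N, if the wrist force passes 120 N, or if a joint passes its speed limit or range.

## Working session

There is one attempt and no reset: what is moved stays moved. The work goes in short steps, Python scripts to look and compute and a tool call to move; the robot and the scene stay as the last step left them, time stands still between calls to the robot, and variables do not carry over. Pictures are saved under pics/ and viewed, at most 10 in all, crops included, and the job is handed in when it is done.

Besides the shell and the picture viewer there is one more tool, called by a JSON object that holds its "method" and its "body", one argument or row to a line. drive_tool: Moves the arm, as the interface text tells. Its arguments: {"type":"object","properties":{"rows":{"type":"array"},"newtons":{"type":"number"}},"required":["rows"]}

```bash
ls; mkdir -p pics
cat > h.py <<'E'
import numpy as np, cv2
from plant import sensors, cams, r
from scipy.spatial.transform import Rotation as R
def snap(n,f=None):
    s=sensors.get_state(); c=cams.capture(n)
    if 'T_tool_cam' in c:
        T=np.eye(4);T[:3,:3]=R.from_euler('xyz',s['eef_rot'],degrees=True).as_matrix();T[:3,3]=s['tcp_pos'];c['T']=T@np.array(c['T_tool_cam'])
    if f: cv2.imwrite('pics/'+f,c['pixels'][:,:,::-1])
    return c
E
python3 - <<'E'
from h import *
for n in ['side','top','wrist']:
    c=snap(n,n+'0.png'); print(n,{k:v for k,v in c.items() if k!='pixels'})
print(sensors.get_state(), r.tip_reach)
E
```

```text
pics
side {'intrinsics': array([[475.76125582,   0.        , 304.94518478],
       [  0.        , 475.76125582, 238.73976662],
       [  0.        ,   0.        ,   1.        ]]), 'k1': -0.039048949085070006, 'eye': array([0.3017734 , 1.19746248, 0.89649704]), 'orientation': array([  58.60807763,   -0.1799749 , -166.27523324])}
top {'intrinsics': array([[527.70031547,   0.        , 324.01926135],
       [  0.        , 527.70031547, 240.55156188],
       [  0.        ,   0.        ,   1.        ]]), 'k1': -0.054421586874872425, 'eye': array([0.48171085, 0.06112715, 1.33148319]), 'orientation': array([  4.5365531 ,  -0.90088388, -89.08886175])}
wrist {'intrinsics': array([[397.26920791,   0.        , 326.70717452],
       [  0.        , 397.26920791, 233.3024498 ],
       [  0.        ,   0.        ,   1.        ]]), 'k1': -0.06603385610956738, 'T_tool_cam': array([[-1.13190653e-03,  9.56723210e-01,  2.90997283e-01,
         7.83672014e-02],
       [ 9.99999236e-01,  9.38595892e-04,  8.03887887e-04,
         5.65406571e-04],
       [ 4.95969346e-04,  2.90997970e-01, -9.56723542e-01,
  
[... 455 characters left out ...]
)}
{'time_s': 0.15, 'joints': array([-5.59701014e+01,  2.05800768e+01,  6.44154908e-01, -1.46974039e-02,
       -7.01373125e+01, -1.65070770e+01]), 'qd': array([ 0.05272463, -0.06927809,  0.08732991,  0.12516073, -0.06128689,
       -0.04268573]), 'joint_torque': array([-1.13593636e-03, -5.83274639e+01,  2.93289346e+01,  7.00110599e+00,
        8.78512423e-03, -8.42127383e-05]), 'tcp_pos': array([ 0.20309249, -0.64333278,  0.24484681]), 'eef_rot': array([ 1.79925858e+02, -7.56134903e-03, -1.62482176e+02]), 'contact_force': array([-0.5923433 , -0.20105848,  0.18522202]), 'moment': array([-0.06951171,  0.04301786, -0.0107385 ]), 'gripper_force': 0.0, 'gripper_width': 0.08782819320087114} 0.019
```

View pics/top0.png

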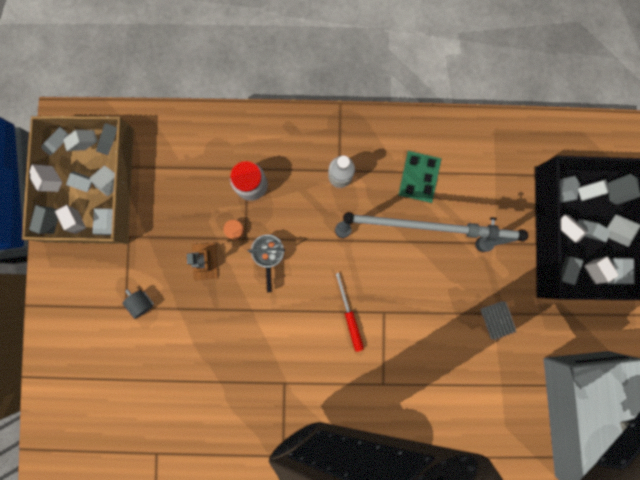

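View pics/side0.png

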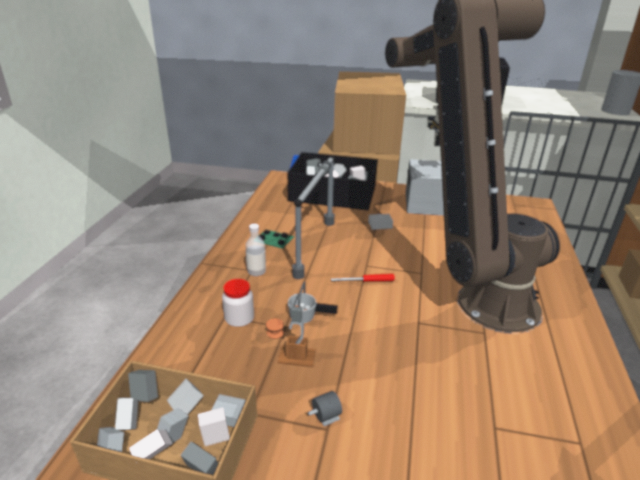

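The top view shows the rail from (348,218) to (523,236), with the stop at about (470–497,230). The hook and holder are at (198,258), and the pail is at (267,250) with its handle down to (269,288). The side view agrees, with the rail ends at (299,208) and (330,160).

```bash
cat >> h.py <<'E'
def pose(c):
    if 'T' in c: return c['T'][:3,:3],c['T'][:3,3]
    return R.from_euler('xyz',c['orientation'],degrees=True).as_matrix(),np.array(c['eye'])
def ray(c,u,v):
    K=c['intrinsics'];k=c['k1'];d=np.array([(u-K[0,2])/K[0,0],(v-K[1,2])/K[1,1]]);p=d.copy()
    for _ in range(20): p=d/(1+k*(p@p))
    M,e=pose(c);w=M@np.array([p[0],-p[1],-1.]);return e,w/np.linalg.norm(w)
def onz(c,u,v,z):
    e,w=ray(c,u,v);return e+w*(z-e[2])/w[2]
def proj(c,P):
    M,e=pose(c);q=M.T@(np.array(P)-e);p=np.array([q[0],-q[1]])/-q[2];p=p*(1+c['k1']*(p@p));K=c['intrinsics']
    return np.array([K[0,0]*p[0]+K[0,2],K[1,1]*p[1]+K[1,2]])
def tri(obs):
    A=np.zeros((3,3));b=np.zeros(3);L=[]
    for c,u,v in obs:
        e,w=ray(c,u,v);Q=np.eye(3)-np.outer(w,w);A+=Q;b+=Q@e;L.append((e,Q))
    P=np.linalg.solve(A,b);return P,[round(1e3*np.linalg.norm(Q@(P-e)),1) for e,Q in L]
E
python3 - <<'E'
from h import *
np.set_printoptions(precision=4,suppress=True)
t=snap('top');s=snap('side')
print('railL',tri([(t,348,218),(s,299,208)]),'railR',tri([(t,523,236),(s,330,160)]))
for n,u,v,z in [('railL',348,218,.265),('railR',523,236,.265),('sleeve L',470,230,.265),('clampR',498,232,.265),('holder',205,258,.056),('tab',194,259,.16),('pailrim',267,250,.05),('handle end',269,291,.04),('spool',233,229,.03),('bottle',342,165,.17),('tub',246,177,.11)]:
    print(n,onz(t,u,v,z))
def big(c,x0,y0,x1,y1,k): return cv2.resize(c['pixels'][y0:y1,x0:x1,::-1],None,fx=k,fy=k,interpolation=cv2.INTER_CUBIC)
a=big(t,170,200,310,320,4);b=big(s,255,250,355,370,4)[:480]
cv2.imwrite('pics/crop1.png',cv2.resize(np.hstack([a[:,:],b]),(800,400)))
E
```

```text
railL (array([ 0.6136, -0.004 ,  0.2453]), [np.float64(2.4), np.float64(2.4)]) railR (array([ 0.5869, -0.3666,  0.2559]), [np.float64(3.1), np.float64(3.1)])
railL [ 0.6135 -0.0024  0.265 ]
railR [ 0.583  -0.3635  0.265 ]
sleeve L [ 0.5934 -0.253   0.265 ]
clampR [ 0.5903 -0.3112  0.265 ]
holder [0.536  0.3297 0.056 ]
tab [0.5289 0.3322 0.16  ]
pailrim [0.5583 0.1808 0.05  ]
handle end [0.459  0.1745 0.04  ]
spool [0.6101 0.2681 0.03  ]
bottle [0.7444 0.0068 0.17  ]
tub [0.7252 0.2287 0.11  ]
```

View pics/crop1.png

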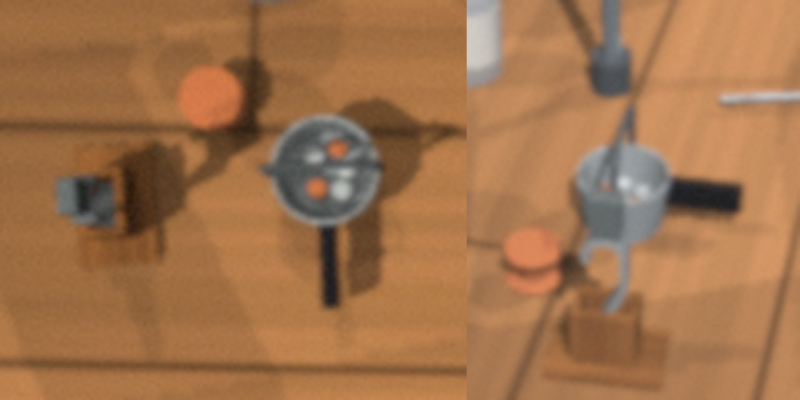

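The crop shows the hook's shank on the robot side, with the upper curl opening away from the robot, so hook x is roughly world x. The pail handle points at the robot, and the bail runs along y. Next I move to a wrist view over the rail.

{"method": "drive_tool", "body": {
  "rows": [
    {"fingers": 1,"z": -0.06},
    {"fingers": 1,"z": -0.12},
    {"fingers": 1,"x": -0.04,"y": 0.03,"z": -0.165},
    {"fingers": 1,"x": -0.445,"y": 0.324,"z": -0.165,"spin": 0.305},
    {"fingers": 1,"x": -0.445,"y": 0.324,"z": -0.165,"spin": 0.305},
    {"fingers": 1,"x": -0.445,"y": 0.324,"z": -0.165,"spin": 0.305},
    {"fingers": 1,"x": -0.445,"y": 0.324,"z": -0.165,"spin": 0.305},
    {"fingers": 1,"x": -0.445,"y": 0.324,"z": -0.165,"spin": 0.305},
    {"fingers": 1,"x": -0.445,"y": 0.324,"z": -0.165,"spin": 0.305},
    {"fingers": 1,"x": -0.445,"y": 0.324,"z": -0.165,"spin": 0.305}
  ]
}}

```text
invalid input
```

{"method": "drive_tool", "body": {
  "rows": [
    {"fingers": 1,"x": 0,"y": 0,"z": -0.06,"spin": 0},
    {"fingers": 1,"x": 0,"y": 0,"z": -0.12,"spin": 0},
    {"fingers": 1,"x": -0.04,"y": 0.03,"z": -0.165,"spin": 0},
    {"fingers": 1,"x": -0.1,"y": 0.07,"z": -0.165,"spin": 0.1},
    {"fingers": 1,"x": -0.15,"y": 0.11,"z": -0.165,"spin": 0.2},
    {"fingers": 1,"x": -0.2,"y": 0.145,"z": -0.165,"spin": 0.305},
    {"fingers": 1,"x": -0.25,"y": 0.18,"z": -0.165,"spin": 0.305},
    {"fingers": 1,"x": -0.3,"y": 0.22,"z": -0.165,"spin": 0.305},
    {"fingers": 1,"x": -0.35,"y": 0.255,"z": -0.165,"spin": 0.305},
    {"fingers": 1,"x": -0.4,"y": 0.29,"z": -0.165,"spin": 0.305}
  ]
}}

```text
time_s: 1.5
tcp_pos: [0.4918, -0.253, 0.4109]
eef_rot: [-180.0, 0.0, -179.9]
contact_force: [0.9, -1.3, -0.6]
gripper_width: 0.0872
gripper_force: 0.0
```

Run:
```python
from h import *
import pickle
c=snap('wrist','w1.png');pickle.dump(c,open('w1.pkl','wb'))
```

```text
(no output)
```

View pics/w1.png

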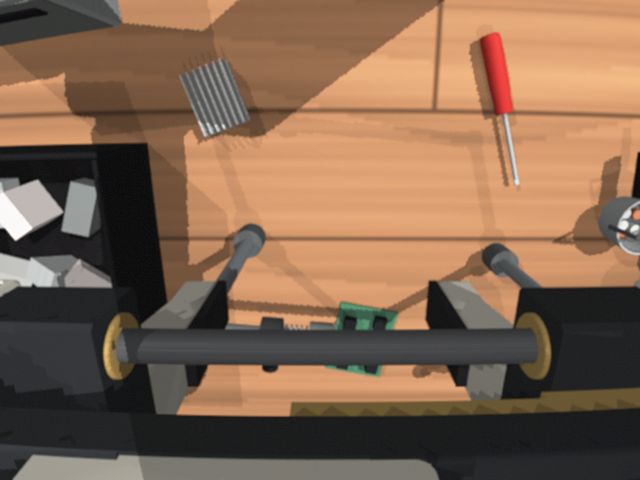

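{"method": "drive_tool", "body": {
  "rows": [
    {"fingers": 1,"x": -0.02,"y": 0.05,"z": 0,"spin": 0},
    {"fingers": 1,"x": -0.04,"y": 0.1,"z": 0,"spin": 0},
    {"fingers": 1,"x": -0.04,"y": 0.15,"z": 0,"spin": 0},
    {"fingers": 1,"x": -0.04,"y": 0.15,"z": 0,"spin": 0}
  ]
}}

```text
time_s: 2.05
tcp_pos: [0.5311, -0.1021, 0.4106]
eef_rot: [180.0, 0.0, -179.7]
contact_force: [-0.3, -1.1, 0.9]
gripper_width: 0.0874
gripper_force: 0.0
```

The wrist image is turned so that image-down is away from the robot, and the jaws hide everything below row 290. The rail with its clamp (272,345) and sleeve (325,330) is behind them. I move the tool further out to put the rail in the clear part.

{"method": "drive_tool", "body": {
  "rows": [
    {"fingers": 1,"x": -0.05,"y": -0.03,"z": 0,"spin": 0},
    {"fingers": 1,"x": -0.1,"y": -0.06,"z": 0,"spin": 0},
    {"fingers": 1,"x": -0.145,"y": -0.1,"z": 0,"spin": 0},
    {"fingers": 1,"x": -0.145,"y": -0.12,"z": 0,"spin": 0},
    {"fingers": 1,"x": -0.145,"y": -0.12,"z": 0,"spin": 0},
    {"fingers": 1,"x": -0.145,"y": -0.12,"z": 0,"spin": 0}
  ]
}}

```text
time_s: 2.8
tcp_pos: [0.6754, -0.225, 0.4114]
eef_rot: [-180.0, 0.1, -180.0]
contact_force: [-0.2, 0.8, -0.5]
gripper_width: 0.0875
gripper_force: 0.0
```

Run:
```python
from h import *
import pickle
print(sensors.get_state()['tcp_pos'])
c=snap('wrist','w2.png');pickle.dump(c,open('w2.pkl','wb'))
```

```text
[ 0.67538139 -0.22501266  0.41135357]
```

{"method": "drive_tool", "body": {
  "rows": [
    {"fingers": 1,"x": 0.0,"y": 0.05,"z": 0,"spin": 0},
    {"fingers": 1,"x": 0.0,"y": 0.1,"z": 0,"spin": 0},
    {"fingers": 1,"x": 0,"y": 0.14,"z": 0,"spin": 0},
    {"fingers": 1,"x": 0,"y": 0.14,"z": 0,"spin": 0},
    {"fingers": 1,"x": 0,"y": 0.14,"z": 0,"spin": 0}
  ]
}}

```text
time_s: 3.48
tcp_pos: [0.6754, -0.0841, 0.4118]
eef_rot: [180.0, 0.1, -179.9]
contact_force: [1.0, -0.6, 0.2]
gripper_width: 0.0873
gripper_force: 0.0
```

Run:
```python
from h import *
import pickle
print(sensors.get_state()['tcp_pos'])
c=snap('wrist');pickle.dump(c,open('w3.pkl','wb'))
a=cv2.imread('pics/w2.png')[:300];b=c['pixels'][:300,:,::-1]
cv2.imwrite('pics/rail.png',np.vstack([a,b]))
```

```text
[ 0.67543384 -0.08411736  0.4117606 ]
```

View pics/rail.png

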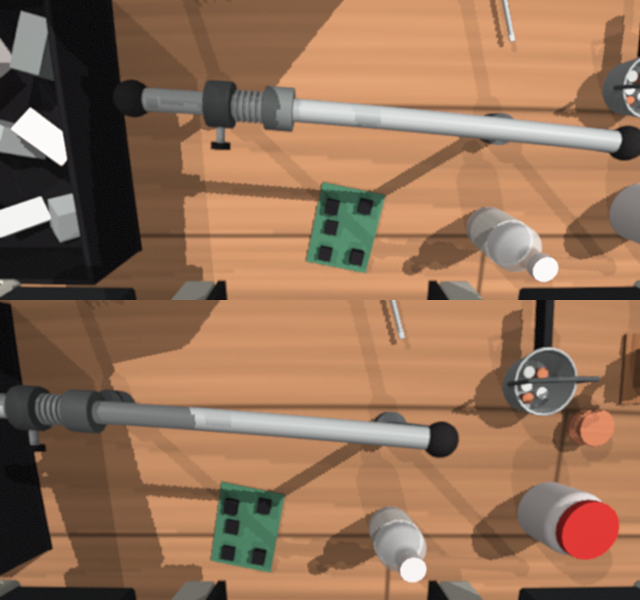

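In w2 the rail runs from ball (131,98) to ball (629,142), with the sleeve face at about (295,109). In w3 the left-end ball is at (441,140), the sleeve face at (132,111) and the pail at (541,80). I measure the edges by fitting.

Run:
```python
from h import *
import pickle
np.set_printoptions(precision=4,suppress=True)
w2=pickle.load(open('w2.pkl','rb'));w3=pickle.load(open('w3.pkl','rb'))
def line(c,us,v0):
    out=[]
    for u in us:
        p=c['pixels'][:,u].astype(int); m=(np.ptp(p,axis=1)<25)&(p.mean(1)>70)   # grey
        a=b=v0(u)
        while m[a-1]: a-=1
        while m[b+1]: b+=1
        out.append((u,(a+b)/2,b-a+1))
    return np.array(out)
l2=line(w2,range(330,600,30),lambda u:int(112+(u-295)*.098));l3=line(w3,range(150,410,30),lambda u:int(112+(u-132)*.084))
print(l2,l3)
f2=np.polyfit(l2[:,0],l2[:,1],1);f3=np.polyfit(l3[:,0],l3[:,1],1)
B,e=tri([(w2,629,np.polyval(f2,629)),(w3,441,np.polyval(f3,441))]);print('ball L',B,e)
for u2,u3 in [(295,132),(293,130),(297,134)]:
    print('sleeve',tri([(w2,u2,np.polyval(f2,u2)),(w3,u3,np.polyval(f3,u3))]))
for z in (.255,.265,.275):
    a=onz(w2,131,np.polyval(f2,131),z);b=onz(w2,629,np.polyval(f2,629),z);print(z,a,b,np.linalg.norm(a-b),np.degrees(np.arctan2(-(b-a)[0],(b-a)[1])),'f3',onz(w3,441,np.polyval(f3,441),z), 'sl', onz(w2,295,np.polyval(f2,295),z),onz(w3,132,np.polyval(f3,132),z))
# cross-view of rail line (edges in top)
t=snap('top')
for z in(.255,.265,.275):
    print([proj(t,onz(w2,u,np.polyval(f2,u),z)) for u in (131,400,629)])
```

```text
[[330.  112.5  22. ]
 [360.  115.   23. ]
 [390.  117.5  22. ]
 [420.  120.5  22. ]
 [450.  123.5  22. ]
 [480.  127.   23. ]
 [510.  128.   25. ]
 [540.  133.   21. ]
 [570.  136.   21. ]] [[150.  115.5  22. ]
 [180.  117.5  22. ]
 [210.  119.   23. ]
 [240.  121.5  22. ]
 [270.  124.   21. ]
 [300.  126.5  22. ]
 [330.  129.5  22. ]
 [360.  132.   23. ]
 [390.  128.5  34. ]]
ball L [ 0.6125 -0.003   0.2649] [np.float64(0.8), np.float64(0.8)]
sleeve (array([ 0.595 , -0.2512,  0.2018]), [np.float64(1.8), np.float64(1.8)])
sleeve (array([ 0.5949, -0.2529,  0.202 ]), [np.float64(1.8), np.float64(1.8)])
sleeve (array([ 0.5952, -0.2495,  0.2016]), [np.float64(1.8), np.float64(1.8)])
0.255 [ 0.5811 -0.365   0.255 ] [0.614  0.0047 0.255 ] 0.3711579109654675 -5.082521853690252 f3 [ 0.6122 -0.0002  0.255 ] sl [ 0.5937 -0.2471  0.255 ] [ 0.5968 -0.2256  0.255 ]
0.265 [ 0.5816 -0.3603  0.265 ] [ 0.6134 -0.0031  0.265 ] 0.35859128952583924 -5.082521853690239 f3 [ 0.6117 -0.0031  0.265 ] sl [ 0.5938 -0.2464  0.265 ] [ 0.5968 -0.2208  0.265 ]
0.275 [ 0.5821 -0.3555  0.275 ] [ 0.6128 -0.0109  0.275 ] 0.3460246680862108 -5.082521853690264 f3 [ 0.6112 -0.0059  0.275 ] sl [ 0.5939 -0.2456  0.275 ] [ 0.5968 -0.216   0.275 ]
[array([521.859 , 237.3542]), array([429.6311, 226.2224]), array([344.2796, 218.2991])]
[array([521.4654, 236.6447]), array([431.5457, 225.7864]), array([348.344 , 218.0582])]
[array([521.0644, 235.9218]), array([433.4956, 225.3424]), array([352.4835, 217.813 ])]
```

{"method": "drive_tool", "body": {
  "rows": [
    {"fingers": 1,"x": 0.01,"y": 0.05,"z": 0,"spin": 0},
    {"fingers": 1,"x": 0.02,"y": 0.1,"z": 0,"spin": 0},
    {"fingers": 1,"x": 0.03,"y": 0.15,"z": 0,"spin": 0},
    {"fingers": 1,"x": 0.04,"y": 0.2,"z": 0,"spin": 0},
    {"fingers": 1,"x": 0.05,"y": 0.25,"z": 0.01,"spin": 0},
    {"fingers": 1,"x": 0.06,"y": 0.3,"z": 0.01,"spin": 0},
    {"fingers": 1,"x": 0.07,"y": 0.325,"z": 0.01,"spin": 0},
    {"fingers": 1,"x": 0.07,"y": 0.325,"z": 0.01,"spin": 0},
    {"fingers": 1,"x": 0.07,"y": 0.325,"z": 0.01,"spin": 0}
  ]
}}

```text
time_s: 4.7
tcp_pos: [0.606, 0.2393, 0.4007]
eef_rot: [-180.0, 0.0, -180.0]
contact_force: [0.6, -0.3, 0.7]
gripper_width: 0.0878
gripper_force: 0.0
```

Run:
```python
from h import *
import pickle
print(sensors.get_state()['tcp_pos'])
c=snap('wrist','w4.png');pickle.dump(c,open('w4.pkl','wb'))
```

```text
[0.60602556 0.23926215 0.40066627]
```

{"method": "drive_tool", "body": {
  "rows": [
    {"fingers": 1,"x": 0.0,"y": 0.05,"z": 0,"spin": 0},
    {"fingers": 1,"x": 0.0,"y": 0.1,"z": 0,"spin": 0},
    {"fingers": 1,"x": 0,"y": 0.12,"z": 0,"spin": 0},
    {"fingers": 1,"x": 0,"y": 0.12,"z": 0,"spin": 0},
    {"fingers": 1,"x": 0,"y": 0.12,"z": 0,"spin": 0}
  ]
}}

```text
time_s: 5.38
tcp_pos: [0.606, 0.359, 0.4008]
eef_rot: [-180.0, 0.0, 180.0]
contact_force: [-0.1, -0.0, 0.4]
gripper_width: 0.0878
gripper_force: 0.0
```

Run:
```python
from h import *
import pickle
print(sensors.get_state()['tcp_pos'])
c=snap('wrist');pickle.dump(c,open('w5.pkl','wb'))
a=cv2.imread('pics/w4.png')[:290];b=c['pixels'][:290,:,::-1]
cv2.imwrite('pics/hook.png',np.vstack([a,b]))
```

```text
[0.60599974 0.35895741 0.40083232]
```

View pics/hook.png

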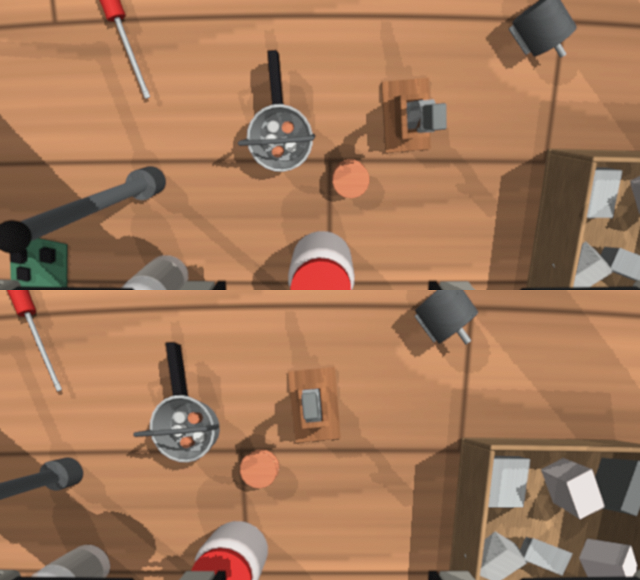

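The tab's top is at about (437,116) in w4 and (311,114) in w5. The pail's centre is at (280,137) and (183,138), its handle ends at (273,52) and (174,55), and its bail crosses the centre. I measure all of these with masks.

Run:
```python
from h import *
import pickle
np.set_printoptions(precision=4,suppress=True)
w4=pickle.load(open('w4.pkl','rb'));w5=pickle.load(open('w5.pkl','rb'))
def blob(m,box):
    x0,y0,x1,y1=box;mm=np.zeros_like(m);mm[y0:y1,x0:x1]=m[y0:y1,x0:x1]
    n,l,st,ce=cv2.connectedComponentsWithStats(mm.astype(np.uint8))
    i=1+np.argmax(st[1:,4]);pts=np.argwhere(l==i)[:,::-1].astype(np.float32)
    return st[i],ce[i],cv2.boxPoints(cv2.minAreaRect(pts)),pts
H={}
for n,c,hb,pb in [('w4',w4,(400,90,455,140),(262,40,290,108)),('w5',w5,(295,90,330,140),(160,45,190,112))]:
    p=c['pixels'].astype(int);mx=p.max(2);g=np.ptp(p,axis=2)<35
    print(n,'gray rows', [ [tuple(p[r,u]) for u in range(hb[0],hb[2],6)] for r in (108,116,124)])
    s,ce,bx,pts=blob(g&(mx>90),hb);print('tab',s,ce,bx.tolist());H[n]=bx
    s,ce,bx,pts=blob((mx<45),pb);print('handle',s,ce,bx.tolist())
    for z in(.049,):
        q=np.array([onz(c,*b,z)[:2] for b in pts]);m=q.mean(0);u,sv,v=np.linalg.svd(q-m,full_matrices=False);d=v[0]*np.sign(-v[0][0]);t=(q-m)@d
        print('handle top mean',m,'dir',d,'yaw',np.degrees(np.arctan2(-d[1],-d[0])),'ends',m+d*t.min(),m+d*t.max(),t.max()-t.min())
```

```text
w4 gray rows [[(np.int64(100), np.int64(67), np.int64(44)), (np.int64(113), np.int64(85), np.int64(70)), (np.int64(67), np.int64(67), np.int64(67)), (np.int64(74), np.int64(75), np.int64(75)), (np.int64(53), np.int64(55), np.int64(53)), (np.int64(52), np.int64(55), np.int64(53)), (np.int64(141), np.int64(144), np.int64(142)), (np.int64(141), np.int64(146), np.int64(144)), (np.int64(191), np.int64(135), np.int64(97)), (np.int64(190), np.int64(135), np.int64(97))], [(np.int64(82), np.int64(56), np.int64(37)), (np.int64(141), np.int64(99), np.int64(74)), (np.int64(94), np.int64(94), np.int64(93)), (np.int64(89), np.int64(90), np.int64(89)), (np.int64(57), np.int64(58), np.int64(56)), (np.int64(51), np.int64(53), np.int64(52)), (np.int64(139), np.int64(143), np.int64(141)), (np.int64(139), np.int64(143), np.int64(141)), (np.int64(193), np.int64(138), np.int64(97)), (np.int64(192), np.int64(138), np.int64(97))], [(np.int64(74), np.int64(50), np.int64(33)), (np.int64(146), np.int64(103), np.int64(73)), (np.int64(67), np.int64(67), np.int64(67)), (np.int64(56), np.int64(43), np.int64(32)), 
[... 1436 characters left out ...]
), (np.int64(138), np.int64(143), np.int64(141)), (np.int64(119), np.int64(122), np.int64(121)), (np.int64(160), np.int64(107), np.int64(72))]]
tab [301  99  21  33 572] [311.3969 114.6329] [[299.980224609375, 99.80197143554688], [318.9901123046875, 97.90098571777344], [322.23760986328125, 130.37623596191406], [303.22772216796875, 132.2772216796875]]
handle [167  53  20  52 674] [176.1617  78.5638] [[165.69688415527344, 53.338706970214844], [178.9398956298828, 51.391197204589844], [186.6621551513672, 103.90262603759766], [173.4191436767578, 105.85013580322266]]
handle top mean [0.4866 0.1823] dir [-0.9975 -0.0713] yaw 4.090904868578145 ends [0.516  0.1844] [0.4575 0.1803] 0.05867575414164011
```

Run:
```python
from h import *
import pickle
np.set_printoptions(precision=4,suppress=True)
w4=pickle.load(open('w4.pkl','rb'));w5=pickle.load(open('w5.pkl','rb'))
C={}
for n,c,hb in [('w4',w4,(400,90,455,140)),('w5',w5,(295,90,330,140))]:
    p=c['pixels'].astype(int);m=(np.ptp(p,axis=2)<20)&(p.max(2)>132);x0,y0,x1,y1=hb;mm=np.zeros_like(m);mm[y0:y1,x0:x1]=m[y0:y1,x0:x1]
    pts=np.argwhere(mm)[:,::-1].astype(np.float32);rc=cv2.minAreaRect(pts);C[n]=rc;print(n,len(pts),pts.mean(0),rc);C[n]=pts
P,e=tri([(w4,*C['w4'].mean(0)),(w5,*C['w5'].mean(0))]);print('tab top',P,e)
for n,c in(('w4',w4),('w5',w5)):
    q=np.array([onz(c,*b,P[2])[:2] for b in C[n]]).astype(np.float32)*1000
    (cx,cy),(a,b),ang=cv2.minAreaRect(q);m=q.mean(0);u,s,v=np.linalg.svd(q-m,full_matrices=False);d=v[0]*np.sign(v[0][0]);print(n,m,a,b,ang,'yaw',np.degrees(np.arctan2(d[1],d[0])))
# pail rim ellipse: grey ring bright
for n,c,b in(('w4',w4,(240,98,325,175)),('w5',w5,(128,98,228,178))):
    p=c['pixels'].astype(int);g=(np.ptp(p,axis=2)<30)&(p.max(2)>60);x0,y0,x1,y1=b
    sub=g[y0:y1,x0:x1].astype(np.uint8);k=cv2.morphologyEx(sub,cv2.MORPH_CLOSE,np.ones((9,9)));k=cv2.morphologyEx(k,cv2.MORPH_OPEN,np.ones((15,15)))
    cn=max(cv2.findContours(k,0,2)[0],key=cv2.contourArea);(u,v),rad=cv2.minEnclosingCircle(cn);print(n,'pail',u+x0,v+y0,rad,cv2.boundingRect(cn),'onz',onz(c,u+x0,v+y0,.05))
cv2.imwrite('pics/pz.png',np.hstack([cv2.resize(c['pixels'][a:a+90,b:b+120,::-1],None,fx=3.3,fy=3.3,interpolation=2) for c,a,b in((w4,90,230),(w5,90,125))]))
```

```text
w4 344 [437.2907 113.3169] ((432.0, 113.5), (27.0, 26.0), 90.0)
w5 341 [310.1437 112.3578] ((311.3724060058594, 112.96897888183594), (27.571102142333984, 15.031233787536621), 85.2363510131836)
tab top [0.527  0.3439 0.1527] [np.float64(0.2), np.float64(0.2)]
w4 [527.2324 343.9431] 26.101367950439453 24.484079360961914 4.228866100311279 yaw 35.352764
w5 [526.7887 343.9191] 25.088043212890625 14.022549629211426 4.020851135253906 yaw -1.1664325
w4 pail 277.8854751586914 139.405029296875 35.533992767333984 (7, 7, 65, 70) onz [0.558  0.1807 0.05  ]
w5 pail 183.51665878295898 136.99419403076172 34.94649124145508 (22, 6, 68, 67) onz [0.5541 0.1853 0.05  ]
```

View pics/pz.png

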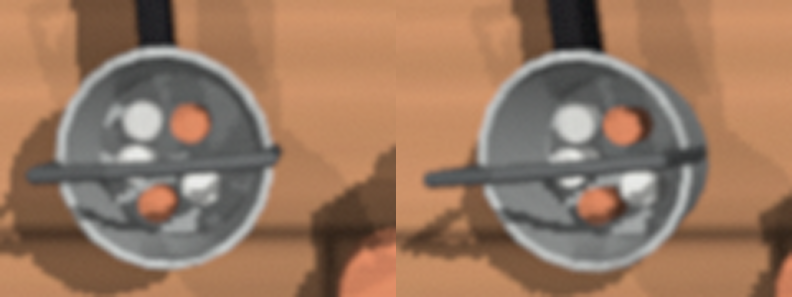

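Run:
```python
from h import *
import pickle
np.set_printoptions(precision=4,suppress=True)
w4=pickle.load(open('w4.pkl','rb'));w5=pickle.load(open('w5.pkl','rb'))
C={}
for n,c,hb in [('w4',w4,(400,90,455,140)),('w5',w5,(295,90,330,140))]:
    p=c['pixels'].astype(int);m=(np.ptp(p,axis=2)<22)&(p.max(2)>130);x0,y0,x1,y1=hb;mm=np.zeros(m.shape,np.uint8);mm[y0:y1,x0:x1]=m[y0:y1,x0:x1]
    _,l,st,ce=cv2.connectedComponentsWithStats(mm,connectivity=4);i=1+np.argmax(st[1:,4]);C[n]=np.argwhere(l==i)[:,::-1].astype(np.float32);rc=cv2.minAreaRect(C[n]);print(n,st[i],ce[i],rc);C[n+'c']=rc[0]
P,e=tri([(w4,*C['w4c']),(w5,*C['w5c'])]);print('tab top',P,e)
for z in (P[2],.162):
  for n,c in(('w4',w4),('w5',w5)):
    q=np.array([onz(c,*b,z)[:2] for b in C[n]]).astype(np.float32)*1000
    (cx,cy),(a,b),ang=cv2.minAreaRect(q);print(n,cx,cy,a,b,ang)
```

```text
w4 [419 100  27  29 348] [437.1897 113.2701] ((432.0, 114.0), (28.0, 26.0), 90.0)
w5 [303  99  16  29 352] [310.0085 112.3267] ((310.5, 113.0), (28.0, 15.0), 90.0)
tab top [0.5276 0.3435 0.1347] [np.float64(0.3), np.float64(0.3)]
w4 527.805908203125 343.64404296875 27.702552795410156 25.62202262878418 4.228806495666504
w5 527.4407958984375 343.577880859375 14.705554962158203 26.63141441345215 89.81644439697266
w4 527.7811889648438 336.6639709472656 25.836862564086914 23.89643669128418 4.228890895843506
w5 527.43798828125 344.6641540527344 13.715763092041016 24.838224411010742 89.8183364868164
```

Run:
```python
from h import *
import pickle
np.set_printoptions(precision=4,suppress=True)
w4=pickle.load(open('w4.pkl','rb'));w5=pickle.load(open('w5.pkl','rb'))
# holder foot / pocket in w5, tab rows: subpixel edges by intensity
D={}
for n,c,(x0,x1) in (('w4',w4,(429,456)),('w5',w5,(298,332))):
    p=c['pixels'].astype(int);m=(np.ptp(p,axis=2)<22)&(p.max(2)>130)
    L=[]
    for v in range(95,136):
        u=[x for x in range(x0,x1) if m[v,x]]
        if len(u)>=8: L.append((v,u[0],u[-1]))
    L=np.array(L);k=L[2:-2];print(n,L[0],L[-1],'slopes',np.polyfit(k[:,0],k[:,1],1)[0],np.polyfit(k[:,0],k[:,2],1)[0]);
    D[n]=((L[:,1]+L[:,2]).mean()/2,(L[0,0]+L[-1,0])/2);print(D[n],L[:,2].mean()-L[:,1].mean()+1,len(L))
    z=.162;v0,v1=L[1,0],L[-2,0]
    for j in(1,2):
        f=np.polyfit(k[:,0],k[:,j],1);a=onz(c,np.polyval(f,v0),v0,z);b=onz(c,np.polyval(f,v1),v1,z);print('edge yaw',np.degrees(np.arctan2((b-a)[1],(b-a)[0])),a,b)
P,e=tri([(w4,*D['w4']),(w5,*D['w5'])]);print('tab top',P,e,onz(w4,*D['w4'],.162),onz(w5,*D['w5'],.162))
```

```text
w4 [104 434 444] [127 434 445] slopes -1.0471876588475704e-15 -2.1824466097467705e-15
(np.float64(439.4791666666667), np.float64(115.5)) 11.958333333333314 24
edge yaw 3.8269362251237817 [0.5199 0.3379 0.162 ] [0.5386 0.3391 0.162 ]
edge yaw 4.22570041172657 [0.5198 0.3481 0.162 ] [0.5385 0.3494 0.162 ]
w5 [100 304 317] [126 305 316] slopes 0.10177865612647914 -0.050395256916996554
(np.float64(310.24074074074076), np.float64(113.0)) 13.333333333333314 27
edge yaw 5.109712287259867 [0.5167 0.3378 0.162 ] [0.538  0.3397 0.162 ]
edge yaw -3.4300231029049746 [0.5168 0.3506 0.162 ] [0.5381 0.3494 0.162 ]
tab top [0.5282 0.3443 0.1596] [np.float64(0.9), np.float64(0.9)] [0.5291 0.3436 0.162 ] [0.5273 0.3444 0.162 ]
```

The tab's top centre is at (0.528, 0.344), about 0.160 up, and the text implies 0.162. Its yaw is about +4°. I go in to grasp it.

{"method": "drive_tool", "body": {
  "rows": [
    {"fingers": 1,"x": 0.04,"y": -0.015,"z": 0.02,"spin": -0.07},
    {"fingers": 1,"x": 0.078,"y": -0.015,"z": 0.06,"spin": -0.07},
    {"fingers": 1,"x": 0.078,"y": -0.015,"z": 0.11,"spin": -0.07},
    {"fingers": 0.3,"x": 0.078,"y": -0.015,"z": 0.16,"spin": -0.07},
    {"fingers": 0.0,"x": 0.078,"y": -0.015,"z": 0.19,"spin": -0.07},
    {"fingers": -0.2,"x": 0.078,"y": -0.015,"z": 0.215,"spin": -0.07},
    {"fingers": -0.2,"x": 0.078,"y": -0.015,"z": 0.235,"spin": -0.07},
    {"fingers": -0.2,"x": 0.078,"y": -0.015,"z": 0.252,"spin": -0.07},
    {"fingers": -0.2,"x": 0.078,"y": -0.015,"z": 0.252,"spin": -0.07},
    {"fingers": -0.2,"x": 0.078,"y": -0.015,"z": 0.252,"spin": -0.07}
  ]
}}

```text
time_s: 6.68
tcp_pos: [0.5281, 0.3452, 0.1495]
eef_rot: [180.0, 0.1, -176.0]
contact_force: [-0.7, 0.3, 0.3]
gripper_width: 0.0354
gripper_force: 0.0
```

{"method": "drive_tool", "body": {
  "rows": [
    {"fingers": -0.5,"x": 0,"y": 0,"z": 0,"spin": 0},
    {"fingers": -0.6,"x": 0,"y": 0,"z": 0,"spin": 0},
    {"fingers": -0.7,"x": 0,"y": 0,"z": 0,"spin": 0},
    {"fingers": -1,"x": 0,"y": 0,"z": 0,"spin": 0},
    {"fingers": -1,"x": 0,"y": 0,"z": 0,"spin": 0},
    {"fingers": -1,"x": 0,"y": 0,"z": 0,"spin": 0}
  ],
  "newtons": 25
}}

```text
time_s: 7.42
tcp_pos: [0.5277, 0.3451, 0.1488]
eef_rot: [-180.0, 0.0, -175.9]
contact_force: [-0.4, -1.7, 3.4]
gripper_width: 0.014
gripper_force: 25.0
```

Run:
```python
from h import *
s=sensors.get_state();print(s['tcp_pos'],s['eef_rot'],s['gripper_width'],s['gripper_force'],s['contact_force'],s['moment'],s['time_s'])
snap('wrist','g1.png')
```

```text
[0.52771218 0.34508624 0.14878499] [-1.79996627e+02  1.42736337e-02 -1.75941117e+02] 0.014042790407421492 24.966070353984833 [-0.44683728 -1.66133589  3.36306582] [-0.56059764 -0.05084327  0.05266319] 7.425
```

The grasp is good: the width of 14.0 mm matches the tab. I lift it out of the pocket.

{"method": "drive_tool", "body": {
  "rows": [
    {"fingers": -1,"x": 0,"y": 0,"z": -0.012,"spin": 0},
    {"fingers": -1,"x": 0,"y": 0,"z": -0.03,"spin": 0},
    {"fingers": -1,"x": 0,"y": 0,"z": -0.055,"spin": 0},
    {"fingers": -1,"x": 0,"y": 0,"z": -0.09,"spin": 0},
    {"fingers": -1,"x": 0,"y": 0,"z": -0.13,"spin": 0},
    {"fingers": -1,"x": 0.0,"y": -0.02,"z": -0.17,"spin": 0.0},
    {"fingers": -1,"x": 0.005,"y": -0.05,"z": -0.2,"spin": 0.03},
    {"fingers": -1,"x": 0.01,"y": -0.09,"z": -0.21,"spin": 0.06},
    {"fingers": -1,"x": 0.013,"y": -0.13,"z": -0.21,"spin": 0.1},
    {"fingers": -1,"x": 0.016,"y": -0.17,"z": -0.21,"spin": 0.16}
  ]
}}

```text
time_s: 8.72
tcp_pos: [0.5233, 0.1733, 0.3602]
eef_rot: [179.9, 0.1, 174.8]
contact_force: [0.7, -0.3, -2.5]
gripper_width: 0.0141
gripper_force: 25.0
```

{"method": "drive_tool", "body": {
  "rows": [
    {"fingers": -1,"x": -0.005,"y": -0.04,"z": 0,"spin": 0},
    {"fingers": -1,"x": -0.01,"y": -0.08,"z": 0,"spin": 0},
    {"fingers": -1,"x": -0.015,"y": -0.125,"z": 0,"spin": 0},
    {"fingers": -1,"x": -0.02,"y": -0.17,"z": 0,"spin": 0},
    {"fingers": -1,"x": -0.03,"y": -0.215,"z": 0,"spin": 0},
    {"fingers": -1,"x": -0.04,"y": -0.26,"z": 0,"spin": 0},
    {"fingers": -1,"x": -0.05,"y": -0.295,"z": 0.0,"spin": 0},
    {"fingers": -1,"x": -0.05,"y": -0.315,"z": 0.015,"spin": 0},
    {"fingers": -1,"x": -0.05,"y": -0.321,"z": 0.03,"spin": 0},
    {"fingers": -1,"x": -0.05,"y": -0.321,"z": 0.035,"spin": 0}
  ]
}}

```text
time_s: 9.98
tcp_pos: [0.5439, -0.1494, 0.3221]
eef_rot: [180.0, -0.1, 174.9]
contact_force: [0.2, 0.0, -1.5]
gripper_width: 0.0139
gripper_force: 25.0
```

Run:
```python
from h import *
import pickle
s=sensors.get_state();print(s['tcp_pos'],s['eef_rot'],s['gripper_width'],s['contact_force'])
c=snap('side');w=snap('wrist');t=snap('top')
pickle.dump((c,w,t),open('r1.pkl','wb'))
a=cv2.resize(c['pixels'][120:280,255:385,::-1],None,fx=3,fy=3,interpolation=2)
b=cv2.resize(w['pixels'][40:360,100:560,::-1],(410,480))[:480]
cv2.imwrite('pics/r1.png',np.hstack([a,b]));print(a.shape,b.shape)
```

```text
[ 0.54394985 -0.14936576  0.32208541] [ 1.79983739e+02 -1.22701911e-01  1.74872505e+02] 0.013886002144916157 [ 0.17597865  0.02769411 -1.54601118]
(480, 390, 3) (480, 410, 3)
```

View pics/r1.png

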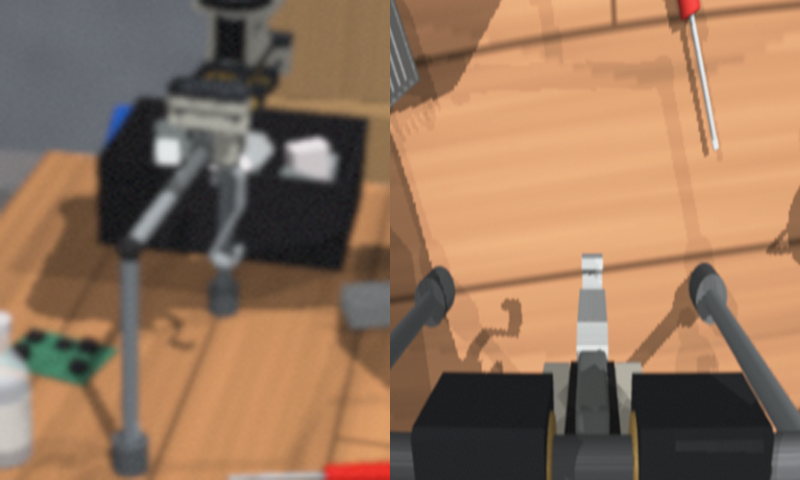

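The hook hangs upright in the jaws with its tip towards the robot. The bar axis would be at hook z of about 86, so I raise 3 mm, then go in sideways and check the force.

{"method": "drive_tool", "body": {
  "rows": [
    {"fingers": -1,"x": -0.005,"y": 0,"z": -0.003,"spin": 0},
    {"fingers": -1,"x": -0.015,"y": 0,"z": -0.003,"spin": 0},
    {"fingers": -1,"x": -0.025,"y": 0,"z": -0.003,"spin": 0},
    {"fingers": -1,"x": -0.034,"y": 0,"z": -0.003,"spin": 0},
    {"fingers": -1,"x": -0.042,"y": 0,"z": -0.003,"spin": 0},
    {"fingers": -1,"x": -0.049,"y": 0,"z": -0.003,"spin": 0},
    {"fingers": -1,"x": -0.055,"y": 0,"z": -0.003,"spin": 0},
    {"fingers": -1,"x": -0.055,"y": 0,"z": -0.003,"spin": 0},
    {"fingers": -1,"x": -0.055,"y": 0,"z": -0.003,"spin": 0}
  ]
}}

```text
time_s: 11.25
tcp_pos: [0.5995, -0.1547, 0.3266]
eef_rot: [180.0, -0.0, 174.9]
contact_force: [-1.5, -0.3, -2.1]
gripper_width: 0.0138
gripper_force: 25.0
```

Run:
```python
from h import *
import pickle
s=sensors.get_state();print(s['tcp_pos'],s['eef_rot'],s['gripper_width'],s['contact_force'],s['moment'])
c=snap('side');w=snap('wrist');t=snap('top')
pickle.dump((c,w,t),open('r2.pkl','wb'))
a=cv2.resize(c['pixels'][150:230,280:360,::-1],None,fx=5,fy=5,interpolation=2)
b=w['pixels'][40:440,130:530,::-1]
cv2.imwrite('pics/r2.png',np.hstack([a,b]))
```

```text
[ 0.59948718 -0.15467063  0.32659517] [ 1.79997583e+02 -3.16309093e-03  1.74885143e+02] 0.013798596513326433 [-1.48735505 -0.2819891  -2.06702415] [ 0.00196363 -0.01133062 -0.0089473 ]
```

View pics/r2.png

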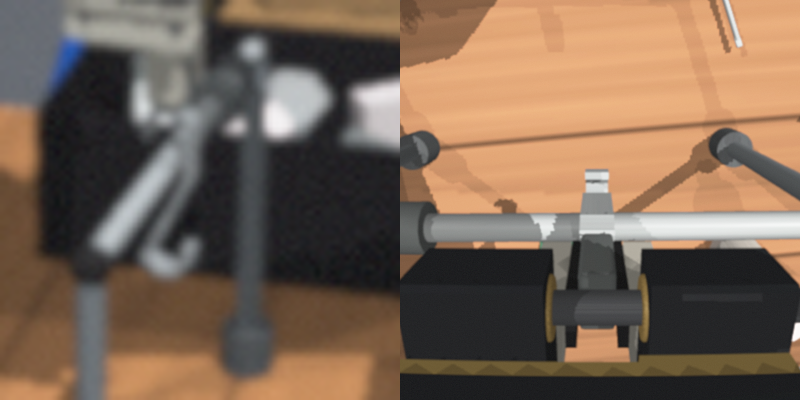

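The bar is inside the hook's mouth: the shank passes in front of it and there is no significant force. I lower it gently.

{"method": "drive_tool", "body": {
  "rows": [
    {"fingers": -1,"x": 0,"y": 0,"z": 0.004,"spin": 0},
    {"fingers": -1,"x": 0,"y": 0,"z": 0.009,"spin": 0},
    {"fingers": -1,"x": 0,"y": 0,"z": 0.014,"spin": 0},
    {"fingers": -1,"x": 0,"y": 0,"z": 0.018,"spin": 0},
    {"fingers": -1,"x": 0,"y": 0,"z": 0.02,"spin": 0},
    {"fingers": -1,"x": 0,"y": 0,"z": 0.021,"spin": 0},
    {"fingers": -1,"x": 0,"y": 0,"z": 0.021,"spin": 0}
  ]
}}

```text
time_s: 12.28
tcp_pos: [0.5997, -0.1547, 0.3056]
eef_rot: [-180.0, 0.0, 174.9]
contact_force: [-0.5, -0.6, -1.5]
gripper_width: 0.0138
gripper_force: 25.0
```

Run:
```python
from h import *
import pickle
np.set_printoptions(precision=4,suppress=True)
s=sensors.get_state();print(s['tcp_pos'],s['contact_force'],s['moment'])
c,w,t=pickle.load(open('r2.pkl','rb'))
for u in (162,165): print(onz(w,u,266,.264))
M=np.array([.597,-.1817]);xa=np.array([.9961,-.0886]);ya=np.array([.0886,.9961])
for u in (162,165):
    p=onz(w,u,266,.264)[:2]-M;print('rail frame',p@xa,p@ya)
p=s['tcp_pos'][:2]-M;print('tcp rail',p@xa,p@ya)
```

```text
[ 0.5997 -0.1547  0.3056] [-0.4742 -0.6332 -1.5196] [-0.0388 -0.0394 -0.0153]
[ 0.5929 -0.2447  0.264 ]
[ 0.5931 -0.243   0.264 ]
rail frame 0.0015070805735710661 -0.06309118152367402
rail frame 0.0015010944166648495 -0.061396837078667915
tcp rail 0.0002745336908723238 0.027155737910172655
```

{"method": "drive_tool", "body": {
  "rows": [
    {"fingers": -1,"x": 0,"y": 0,"z": 0.001,"spin": 0},
    {"fingers": -1,"x": 0,"y": 0,"z": 0.002,"spin": 0},
    {"fingers": -1,"x": 0,"y": 0,"z": 0.003,"spin": 0},
    {"fingers": -1,"x": 0,"y": 0,"z": 0.003,"spin": 0}
  ]
}}

```text
time_s: 12.78
tcp_pos: [0.5996, -0.1546, 0.3024]
eef_rot: [-180.0, -0.0, 174.9]
contact_force: [-0.4, -0.1, -1.6]
gripper_width: 0.0137
gripper_force: 25.0
```

{"method": "drive_tool", "body": {
  "rows": [
    {"fingers": -1,"x": 0,"y": 0,"z": 0.001,"spin": 0},
    {"fingers": -1,"x": 0,"y": 0,"z": 0.001,"spin": 0},
    {"fingers": -1,"x": 0,"y": 0,"z": 0.001,"spin": 0}
  ]
}}

```text
time_s: 13.15
tcp_pos: [0.5996, -0.1547, 0.3016]
eef_rot: [-180.0, -0.0, 174.9]
contact_force: [0.3, -0.6, -2.9]
gripper_width: 0.0138
gripper_force: 25.0
```

{"method": "drive_tool", "body": {
  "rows": [
    {"fingers": -1,"x": 0,"y": 0,"z": 0.001,"spin": 0},
    {"fingers": -1,"x": 0,"y": 0,"z": 0.001,"spin": 0},
    {"fingers": -1,"x": 0,"y": 0,"z": 0.001,"spin": 0}
  ]
}}

```text
time_s: 13.52
tcp_pos: [0.5996, -0.1546, 0.3006]
eef_rot: [-180.0, -0.0, 174.9]
contact_force: [-0.0, -0.6, -1.3]
gripper_width: 0.0139
gripper_force: 25.0
```

{"method": "drive_tool", "body": {
  "rows": [
    {"fingers": -1,"x": 0,"y": 0,"z": 0.001,"spin": 0},
    {"fingers": -1,"x": 0,"y": 0,"z": 0.001,"spin": 0},
    {"fingers": -1,"x": 0,"y": 0,"z": 0.001,"spin": 0}
  ]
}}

```text
time_s: 13.9
tcp_pos: [0.5996, -0.1546, 0.2995]
eef_rot: [-180.0, -0.0, 174.9]
contact_force: [-0.1, 0.3, -1.3]
gripper_width: 0.0138
gripper_force: 25.0
```

{"method": "drive_tool", "body": {
  "rows": [
    {"fingers": -1,"x": 0,"y": 0,"z": 0.001,"spin": 0},
    {"fingers": -1,"x": 0,"y": 0,"z": 0.001,"spin": 0},
    {"fingers": -1,"x": 0,"y": 0,"z": 0.001,"spin": 0}
  ]
}}

```text
time_s: 14.28
tcp_pos: [0.5997, -0.1547, 0.2987]
eef_rot: [-180.0, 0.0, 174.9]
contact_force: [0.4, 1.2, -1.2]
gripper_width: 0.0141
gripper_force: 25.0
```

{"method": "drive_tool", "body": {
  "rows": [
    {"fingers": -1,"x": 0,"y": 0,"z": 0.001,"spin": 0},
    {"fingers": -1,"x": 0,"y": 0,"z": 0.001,"spin": 0},
    {"fingers": -1,"x": 0,"y": 0,"z": 0.001,"spin": 0}
  ]
}}

```text
time_s: 14.65
tcp_pos: [0.5997, -0.1547, 0.2978]
eef_rot: [-180.0, 0.0, 174.9]
contact_force: [-0.4, 1.3, 0.9]
gripper_width: 0.0137
gripper_force: 25.0
```

Run:
```python
from h import *
import pickle
np.set_printoptions(precision=4,suppress=True)
s=sensors.get_state();print(s['tcp_pos'],s['contact_force'],s['moment'],s['gripper_width'])
w=snap('wrist');t=snap('top');c=snap('side')
pickle.dump((c,w,t),open('r3.pkl','wb'))
```

```text
[ 0.5997 -0.1547  0.2978] [-0.4389  1.2999  0.9313] [ 0.1047  0.1708 -0.0409] 0.013657251893464398
```

Contact is felt: the force went from −1.5 to +0.9 N at TCP z of 0.298. I slide towards the stop, whose face is at about −63 mm, so contact should come after about 82 mm.

{"method": "drive_tool", "body": {
  "rows": [
    {"fingers": -1,"x": 0,"y": -0.004,"z": 0,"spin": 0},
    {"fingers": -1,"x": 0,"y": -0.012,"z": 0,"spin": 0},
    {"fingers": -1,"x": 0,"y": -0.022,"z": 0,"spin": 0},
    {"fingers": -1,"x": 0,"y": -0.032,"z": 0,"spin": 0},
    {"fingers": -1,"x": 0,"y": -0.042,"z": 0,"spin": 0},
    {"fingers": -1,"x": 0,"y": -0.052,"z": 0,"spin": 0},
    {"fingers": -1,"x": 0,"y": -0.062,"z": 0,"spin": 0},
    {"fingers": -1,"x": 0,"y": -0.07,"z": 0,"spin": 0},
    {"fingers": -1,"x": 0,"y": -0.074,"z": 0,"spin": 0},
    {"fingers": -1,"x": 0,"y": -0.074,"z": 0,"spin": 0}
  ]
}}

```text
time_s: 16.05
tcp_pos: [0.5931, -0.2292, 0.2978]
eef_rot: [-179.9, 0.0, 174.9]
contact_force: [2.1, -2.5, 2.6]
gripper_width: 0.0141
gripper_force: 25.0
```

Run:
```python
from h import *
import pickle
np.set_printoptions(precision=4,suppress=True)
s=sensors.get_state();print(s['tcp_pos'],s['contact_force'],s['moment'],s['gripper_width'])
M=np.array([.597,-.1817]);xa=np.array([.9961,-.0886]);ya=np.array([.0886,.9961])
p=s['tcp_pos'][:2]-M;print('tcp rail',p@xa,p@ya)
w=snap('wrist');t=snap('top');c=snap('side')
pickle.dump((c,w,t),open('r4.pkl','wb'))
a=cv2.resize(c['pixels'][130:220,280:360,::-1],(400,450),interpolation=2)
b=cv2.resize(w['pixels'][180:440,210:440,::-1],(400,450),interpolation=2)
cv2.imwrite('pics/r4.png',np.hstack([a,b]))
```

```text
[ 0.5931 -0.2292  0.2978] [ 2.1431 -2.459   2.6032] [-0.8788 -0.9606  0.0375] 0.014118616170501148
tcp rail 0.0003689826767950606 -0.047618003838983805
```

View pics/r4.png

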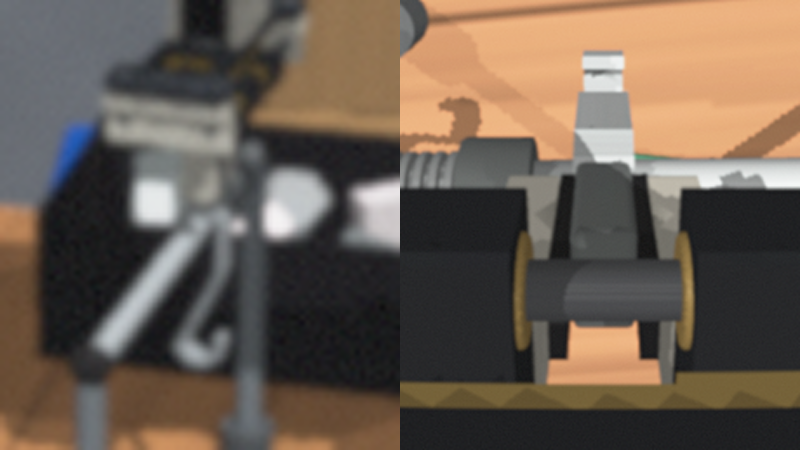

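The bar sits in the upper curl. The sleeve's right edge is at wrist (289,272) and the hook's left edge at (311,267), so about 10 mm of gap remains. I track the sleeve edge numerically from here.

```bash
cat >> h.py <<'E'
M=np.array([.597,-.1817]);xa=np.array([.9961,-.0886]);ya=np.array([.0886,.9961])
E
python3 - <<'E'
from h import *
import pickle
c,w,t=pickle.load(open('r4.pkl','rb'))
p=w['pixels'].astype(int)
for v in (264,268,272,276,280):
    print(v,[int(x) for x in p[v,274:330,1]])
for u,v in((289,272),(310.6,267)):
    q=onz(w,u,v,.262)[:2]-M;print(q@xa,q@ya)
E
```

```text
264 [81, 81, 80, 81, 82, 79, 81, 81, 79, 79, 77, 70, 61, 62, 101, 147, 171, 175, 173, 171, 166, 163, 161, 160, 157, 156, 156, 155, 155, 155, 155, 155, 155, 154, 153, 146, 135, 133, 131, 130, 130, 131, 145, 176, 199, 211, 212, 213, 212, 211, 211, 211, 211, 212, 211, 212]
268 [90, 87, 90, 87, 89, 88, 89, 88, 89, 85, 80, 68, 59, 57, 76, 119, 155, 171, 173, 173, 173, 173, 173, 173, 172, 170, 167, 161, 157, 157, 155, 155, 155, 153, 152, 143, 135, 133, 131, 131, 131, 131, 132, 130, 136, 155, 183, 203, 210, 212, 211, 210, 210, 211, 209, 211]
272 [93, 92, 92, 93, 93, 91, 92, 91, 92, 90, 76, 66, 59, 66, 73, 91, 113, 126, 127, 127, 127, 129, 126, 121, 119, 118, 121, 123, 124, 125, 127, 124, 122, 121, 123, 135, 144, 149, 150, 148, 148, 147, 144, 141, 143, 141, 141, 162, 203, 230, 234, 233, 233, 232, 233, 233]
276 [95, 95, 96, 97, 94, 95, 94, 94, 93, 89, 75, 65, 74, 90, 101, 102, 103, 101, 101, 103, 102, 102, 100, 101, 105, 113, 118, 125, 127, 128, 129, 128, 129, 128, 132, 139, 141, 125, 102, 84, 76, 74, 74, 74, 74, 74, 75, 74, 74, 73, 73, 73, 72, 71, 73, 73]
280 [102, 102, 101, 101, 102, 102, 101, 101, 101, 94, 81, 79, 90, 105, 110, 111, 109, 110, 111, 109, 110, 116, 125, 133, 136, 136, 137, 135, 125, 109, 101, 99, 98, 98, 101, 105, 106, 92, 82, 79, 76, 76, 75, 77, 74, 74, 75, 76, 74, 74, 73, 76, 75, 75, 75, 73]
-0.005846602637637984 -0.06498235360365526
-0.008390823500888827 -0.05468523563523104
```

{"method": "drive_tool", "body": {
  "rows": [
    {"fingers": -1,"x": 0,"y": -0.003,"z": 0,"spin": 0},
    {"fingers": -1,"x": 0,"y": -0.006,"z": 0,"spin": 0},
    {"fingers": -1,"x": 0,"y": -0.008,"z": 0,"spin": 0},
    {"fingers": -1,"x": 0,"y": -0.008,"z": 0,"spin": 0}
  ]
}}

```text
time_s: 16.7
tcp_pos: [0.5924, -0.2364, 0.2976]
eef_rot: [-180.0, 0.0, 174.9]
contact_force: [4.0, 1.7, 2.1]
gripper_width: 0.0139
gripper_force: 25.0
```

```bash
cat > e.py <<'E'
from h import *
s=sensors.get_state();w=snap('wrist');p=w['pixels'].astype(int)
q=s['tcp_pos'][:2]-M;print('tcp rail',np.round(1e3*q@xa,2),np.round(1e3*q@ya,2),s['tcp_pos'][2],np.round(s['contact_force'],2),np.round(s['moment'],2),s['time_s'])
for v in (268,276): print(v,[int(x) for x in p[v,274:320,1]])
E
python3 e.py
```

```text
tcp rail 0.29 -54.88 0.29757797351647175 [3.97 1.71 2.13] [ 0.7  -1.21  0.05] 16.7
268 [89, 91, 91, 89, 90, 91, 89, 90, 88, 89, 89, 90, 89, 89, 90, 90, 88, 87, 89, 89, 87, 89, 88, 88, 87, 86, 74, 65, 75, 116, 157, 171, 169, 163, 156, 148, 137, 135, 133, 133, 132, 132, 134, 132, 132, 137]
276 [97, 97, 97, 95, 98, 98, 96, 97, 95, 96, 96, 97, 95, 94, 96, 97, 95, 95, 96, 94, 95, 94, 94, 96, 94, 87, 76, 74, 92, 102, 102, 103, 102, 103, 111, 131, 141, 133, 106, 85, 78, 74, 74, 75, 73, 76]
```

{"method": "drive_tool", "body": {
  "rows": [
    {"fingers": -1,"x": -0.0005,"y": -0.002,"z": 0,"spin": 0},
    {"fingers": -1,"x": -0.001,"y": -0.004,"z": 0,"spin": 0},
    {"fingers": -1,"x": -0.0015,"y": -0.006,"z": 0,"spin": 0},
    {"fingers": -1,"x": -0.0015,"y": -0.007,"z": 0,"spin": 0},
    {"fingers": -1,"x": -0.0015,"y": -0.007,"z": 0,"spin": 0}
  ]
}}

```text
time_s: 17.38
tcp_pos: [0.5927, -0.2435, 0.2973]
eef_rot: [180.0, -0.1, 174.9]
contact_force: [-0.2, 3.4, 2.2]
gripper_width: 0.014
gripper_force: 25.0
```

```bash
python3 e.py
```

```text
tcp rail 1.21 -61.95 0.2973299960789919 [-0.17  3.38  2.18] [1.16 0.49 0.04] 17.375
268 [93, 93, 92, 93, 93, 95, 94, 93, 94, 93, 91, 93, 93, 93, 90, 93, 92, 92, 91, 94, 92, 92, 91, 91, 91, 90, 92, 90, 90, 90, 92, 90, 89, 88, 86, 96, 120, 131, 133, 134, 131, 132, 133, 133, 134, 133]
276 [101, 100, 101, 100, 99, 99, 100, 99, 100, 99, 98, 98, 98, 97, 98, 98, 95, 98, 98, 98, 98, 98, 98, 98, 96, 96, 97, 98, 97, 97, 97, 97, 95, 91, 93, 113, 132, 131, 108, 86, 77, 74, 77, 74, 74, 75]
```

Contact began at rail y of about −58 mm for the hook, so the stop is pressed about 3.7 mm so far. I push 6.5 mm more.

{"method": "drive_tool", "body": {
  "rows": [
    {"fingers": -1,"x": 0,"y": -0.002,"z": 0,"spin": 0},
    {"fingers": -1,"x": 0,"y": -0.004,"z": 0,"spin": 0},
    {"fingers": -1,"x": 0,"y": -0.0055,"z": 0,"spin": 0},
    {"fingers": -1,"x": 0,"y": -0.0065,"z": 0,"spin": 0},
    {"fingers": -1,"x": 0,"y": -0.0065,"z": 0,"spin": 0},
    {"fingers": -1,"x": 0,"y": -0.0065,"z": 0,"spin": 0},
    {"fingers": -1,"x": 0,"y": -0.0065,"z": 0,"spin": 0}
  ]
}}

```text
time_s: 18.3
tcp_pos: [0.5926, -0.2497, 0.2974]
eef_rot: [180.0, -0.0, 174.9]
contact_force: [-1.7, 4.5, 2.4]
gripper_width: 0.0137
gripper_force: 25.0
```

```bash
python3 e.py
```

```text
tcp rail 1.61 -68.13 0.29738935656978555 [-1.75  4.52  2.43] [ 1.91  0.39 -0.  ] 18.3
268 [95, 95, 93, 94, 95, 94, 94, 94, 95, 94, 95, 95, 94, 94, 94, 94, 94, 94, 93, 93, 92, 94, 94, 92, 92, 93, 93, 93, 94, 92, 91, 93, 91, 89, 86, 96, 119, 131, 132, 134, 134, 135, 134, 134, 135, 134]
276 [101, 100, 101, 102, 102, 101, 102, 103, 101, 101, 101, 101, 101, 102, 99, 101, 99, 100, 100, 100, 100, 100, 99, 99, 97, 99, 99, 100, 98, 98, 98, 99, 98, 94, 90, 106, 129, 135, 113, 87, 78, 75, 74, 76, 77, 75]
```

The stop is pressed about 9.9 mm. I let go in stages, then lift straight up.

{"method": "drive_tool", "body": {
  "rows": [
    {"fingers": -0.55,"x": 0,"y": 0,"z": 0,"spin": 0},
    {"fingers": -0.4,"x": 0,"y": 0,"z": 0,"spin": 0},
    {"fingers": -0.2,"x": 0,"y": 0,"z": 0,"spin": 0},
    {"fingers": 0.1,"x": 0,"y": 0,"z": 0,"spin": 0},
    {"fingers": 0.4,"x": 0,"y": 0,"z": 0,"spin": 0},
    {"fingers": 0.5,"x": 0,"y": 0,"z": 0,"spin": 0},
    {"fingers": 0.5,"x": 0,"y": 0,"z": 0,"spin": 0}
  ]
}}

```text
time_s: 19.23
tcp_pos: [0.5926, -0.2499, 0.2976]
eef_rot: [-180.0, 0.0, 174.9]
contact_force: [-0.2, 0.4, -0.2]
gripper_width: 0.0647
gripper_force: 0.0
```

```bash
python3 e.py
python3 - <<'E'
from h import *
import pickle
w=snap('wrist');pickle.dump(w,open('rel.pkl','wb'));print(sensors.get_state()['gripper_width'])
E
```

```text
tcp rail 1.68 -68.32 0.2975956947306322 [-0.16  0.45 -0.22] [-0.04  0.   -0.02] 19.225
268 [107, 102, 90, 80, 78, 84, 85, 87, 86, 86, 84, 84, 85, 82, 86, 84, 83, 84, 84, 83, 85, 85, 84, 84, 84, 83, 82, 84, 84, 82, 82, 83, 82, 83, 82, 83, 82, 82, 84, 81, 83, 82, 81, 82, 80, 82]
276 [121, 104, 95, 94, 95, 95, 95, 94, 95, 94, 94, 94, 93, 94, 94, 93, 92, 95, 94, 94, 94, 95, 92, 93, 93, 93, 91, 93, 91, 92, 91, 92, 90, 89, 90, 88, 88, 88, 86, 87, 86, 88, 87, 86, 88, 85]
0.06516862253260994
```

{"method": "drive_tool", "body": {
  "rows": [
    {"fingers": 0.5,"x": 0,"y": 0,"z": -0.008,"spin": 0},
    {"fingers": 0.5,"x": 0,"y": 0,"z": -0.025,"spin": 0},
    {"fingers": 0.5,"x": 0,"y": 0,"z": -0.06,"spin": 0},
    {"fingers": 1,"x": 0,"y": 0,"z": -0.1,"spin": 0},
    {"fingers": 1,"x": -0.03,"y": 0,"z": -0.125,"spin": 0},
    {"fingers": 1,"x": -0.07,"y": 0,"z": -0.13,"spin": 0},
    {"fingers": 1,"x": -0.09,"y": 0,"z": -0.13,"spin": 0},
    {"fingers": 1,"x": -0.09,"y": 0,"z": -0.13,"spin": 0},
    {"fingers": 1,"x": -0.09,"y": 0,"z": -0.13,"spin": 0}
  ]
}}

```text
time_s: 20.45
tcp_pos: [0.6819, -0.258, 0.4284]
eef_rot: [-180.0, 0.0, 174.9]
contact_force: [-0.1, -0.7, -1.0]
gripper_width: 0.0873
gripper_force: 0.0
```

```bash
cat > f.py <<'E'
from h import *
import pickle,sys
s=sensors.get_state();w=snap('wrist');pickle.dump(w,open(sys.argv[1],'wb'));p=w['pixels'].astype(int)
print(s['tcp_pos'],s['time_s'])
def at(y,x,z): return np.array([*(M+xa*x+ya*y),z])
for y in (-.08,-.07,-.06,-.05,-.04): print(y,proj(w,at(y,0,.262)).round(1),'lower tip z.17',proj(w,at(y,-.014,.17)).round(1),'tabtop',proj(w,at(y,0,.31)).round(1))
b=proj(w,at(-.06,0,.262));u0=int(b[0]);v0=int(b[1])
g=p[...,1];sat=np.ptp(p,axis=2)
# text picture: '.' wood (coloured), digits = grey level/26
for v in range(v0-56,v0+34,2): print(v,''.join('.' if sat[v,u]>38 else str(min(9,g[v,u]//26)) for u in range(u0-50,u0+50)))
print('col0',u0-50)
E
python3 f.py h1.pkl
```

```text
[ 0.68194301 -0.25804102  0.42840196] 20.45
-0.08 [310.2  95.1] lower tip z.17 [314.   83.8] tabtop [307.   91.7]
-0.07 [323.9  95. ] lower tip z.17 [324.6  83.8] tabtop [323.3  91.7]
-0.06 [337.5  95. ] lower tip z.17 [335.1  83.8] tabtop [339.5  91.6]
-0.05 [351.2  95. ] lower tip z.17 [345.7  83.8] tabtop [355.7  91.7]
-0.04 [364.8  95. ] lower tip z.17 [356.3  83.8] tabtop [372.   91.7]
39 ....................................................................................................
41 ....................................................................................................
43 ....................................................................................................
45 ....................................................................................................
47 ....................................................................................................
49 ....................................................................................................
51 ...............................................................................
[... 3296 characters left out ...]
33333333333333333344.........................................
117 ...........322222222222222222222222233444333333333333334455.........................................
119 ...........322222222222222222222222223333333333333344444444.........................................
121 ......................................433333333344444444444.........................................
123 ....................................................................................................
125 ....................................................................................................
127 ....................................................................................................
col0 287
```

The text picture shows the hook's tab at columns 327–347, with the sleeve against it at about 324. The hook is therefore at rail y ≈ −61.6 mm and the stop is still pressed about 3.4 mm. Now I take two views to find the lower curl's tip.

{"method": "drive_tool", "body": {
  "rows": [
    {"fingers": 1,"x": 0.03,"y": 0.02,"z": 0.01,"spin": 0},
    {"fingers": 1,"x": 0.06,"y": 0.04,"z": 0.02,"spin": 0},
    {"fingers": 1,"x": 0.075,"y": 0.05,"z": 0.03,"spin": 0},
    {"fingers": 1,"x": 0.08,"y": 0.05,"z": 0.03,"spin": 0},
    {"fingers": 1,"x": 0.08,"y": 0.05,"z": 0.03,"spin": 0}
  ]
}}

```text
time_s: 21.12
tcp_pos: [0.6067, -0.2013, 0.3991]
eef_rot: [-180.0, 0.1, 174.9]
contact_force: [0.3, -0.3, -0.4]
gripper_width: 0.0877
gripper_force: 0.0
```

```bash
cat > g.py <<'E'
from h import *
import pickle,sys
s=sensors.get_state();w=snap('wrist');pickle.dump(w,open(sys.argv[1],'wb'));p=w['pixels'].astype(int)
print(s['tcp_pos'],s['eef_rot'],s['time_s'])
def at(y,x,z): return np.array([*(M+xa*x+ya*y),z])
for nm,x,z in (('tip',-.014,.18),('seat',0,.262),('tab',0,.31)): print(nm,proj(w,at(-.0615,x,z)).round(1))
b=proj(w,at(-.0615,-.014,.18));u0=int(b[0]);v0=int(b[1]);g=p[...,1];sat=np.ptp(p,axis=2)
for v in range(v0-26,v0+40): print(v,''.join('.' if sat[v,u]>38 else str(min(9,g[v,u]//26)) for u in range(u0-26,u0+30)))
print('col0',u0-26)
E
python3 g.py h2.pkl
```

```text
[ 0.6067453  -0.20134699  0.39905704] [-1.79982543e+02  1.13920934e-01  1.74887323e+02] 21.125
tip [278.9 173.8]
seat [266.2 210.5]
tab [254.5 229.5]
147 ........................................................
148 ........................................................
149 ........................................................
150 ........................................................
151 ........................................................
152 ........................................................
153 ........................................................
154 ........................................................
155 ........................................................
156 ........................................................
157 ........................................................
158 ........................................................
159 ........................................................
160 ........................................................
161 ........................................................
162 ...............................
[... 2384 characters left out ...]
565.................
202 344445545555555555567886433333333334555.................
203 333233333333333333356776443343444444455.................
204 22222222222223333333567644444445555555555555555555555555
205 22222222222222233333466555555555666666666666666666666666
206 22222222222222222333466655565556666666666666666666666677
207 22222222222222222233466656666666677777777777777777777777
208 22222222222222222233456666666666777777777777777777777777
209 22222222222222222223456666676666777878887788887887787887
210 22222222222222212223356666777777777888888888888888888888
211 22222222222222211223356667777777777788888888888888888888
212 22222222222222111223355667777777777777788888888888888888
col0 252
```

{"method": "drive_tool", "body": {
  "rows": [
    {"fingers": 1,"x": 0.0,"y": -0.03,"z": 0,"spin": 0},
    {"fingers": 1,"x": 0,"y": -0.07,"z": 0,"spin": 0},
    {"fingers": 1,"x": 0,"y": -0.1,"z": 0,"spin": 0},
    {"fingers": 1,"x": 0,"y": -0.1,"z": 0,"spin": 0},
    {"fingers": 1,"x": 0,"y": -0.1,"z": 0,"spin": 0}
  ]
}}

```text
time_s: 21.8
tcp_pos: [0.5984, -0.3009, 0.3972]
eef_rot: [180.0, -0.0, 174.8]
contact_force: [0.1, -0.2, 0.3]
gripper_width: 0.0875
gripper_force: 0.0
```

```bash
python3 g.py h3.pkl
```

```text
[ 0.59841287 -0.30094333  0.397197  ] [ 1.79993926e+02 -2.75648337e-02  1.74838716e+02] 21.8
tip [389.6 173.9]
seat [406.3 210.6]
tab [421.6 229.6]
147 ........................................................
148 ........................................................
149 ........................................................
150 ........................................................
151 ........................................................
152 ........................................................
153 ........................................................
154 ........................................................
155 ........................................................
156 ........................................................
157 ........................................................
158 ........................................................
159 ........................................................
160 ........................................................
161 ........................................................
162 .................................
[... 2382 characters left out ...]
88877777777777778888
202 54323455555555555555555555555555568888766666666666666778
203 65323456666666665555555555555555568987544444444444444456
204 76433456666666666666666665555555567875333333333333333334
205 87533456666666666666666666665655545543223333333333333333
206 88643456666666666666666666666665434432223333333333333333
207 77643456666666666666666666666665434432222333333333333333
208 77543456666666666666666666666555434432222233333333333333
209 77543466666666666666666666555444334432222233333333333333
210 88643466666666666666666655444433334432222223333333333333
211 88753456666666666666666654433333334432222222333333333333
212 89753456666666666666666654443333334432222222233333333333
col0 363
```

The text pictures show the tip's top face at h2 (279.6,178.7) and h3 (388.0,179.2).

Run:
```python
from h import *
import pickle
np.set_printoptions(precision=4,suppress=True)
a=pickle.load(open('h2.pkl','rb'));b=pickle.load(open('h3.pkl','rb'))
def rf(P): q=P[:2]-M;return np.round([1e3*q@xa,1e3*q@ya,1e3*P[2]],1)
for d in(-1,0,1):
    P,e=tri([(a,279.6+d/2,178.7),(b,388.-d/2,179.2)]);print('tip top',P,e,rf(P))
for z in (.170,.175,.18): print(z,rf(onz(a,279.6,178.7,z)),rf(onz(b,388,179.2,z)))
# bar centre line & tab top extents
for n,c in(('h2',a),('h3',b)):
    p=c['pixels'].astype(int);g=p[...,1];sat=np.ptp(p,axis=2)
    for u in ((330,380,420) if n=='h2' else (200,230,260)):
        print(n,u,[ '.' if sat[v,u]>38 else int(g[v,u]//10) for v in range(185,250)])
    cx=255 if n=='h2' else 421
    for v in (196,206,216,226,236,246): print(n,v,''.join('.' if sat[v,u]>38 else str(min(9,g[v,u]//26)) for u in range(cx-30,cx+30)))
```

```text
tip top [ 0.5827 -0.2425  0.1767] [np.float64(0.2), np.float64(0.2)] [ -8.9 -61.8 176.7]
tip top [ 0.5832 -0.2425  0.1734] [np.float64(0.2), np.float64(0.2)] [ -8.3 -61.8 173.4]
tip top [ 0.5838 -0.2425  0.17  ] [np.float64(0.2), np.float64(0.2)] [ -7.8 -61.7 170. ]
0.17 [ -7.9 -62.2 170. ] [ -7.6 -61.3 170. ]
0.175 [ -8.7 -61.6 175. ] [ -8.4 -62.  175. ]
0.18 [ -9.5 -61.  180. ] [ -9.2 -62.8 180. ]
h2 330 ['.', '.', '.', '.', '.', '.', '.', '.', '.', '.', '.', '.', '.', '.', '.', '.', '.', '.', '.', 15, 17, 18, 19, 20, 20, 21, 21, 22, 22, 22, 22, 21, 21, 20, 20, 19, 18, 16, 15, 13, '.', '.', '.', '.', '.', '.', '.', '.', '.', '.', 12, '.', '.', '.', '.', 9, 8, 9, 8, 8, 9, 8, 8, 8, 7]
h2 380 ['.', '.', '.', '.', '.', '.', '.', '.', '.', '.', '.', '.', '.', '.', '.', '.', '.', '.', 14, 15, 17, 18, 19, 20, 21, 21, 22, 22, 22, 22, 22, 21, 21, 20, 20, 19, 17, 16, 14, 12, 9, '.', '.', '.', '.', '.', '.', '.', '.', '.', '.', '.', '.', '.', '.', '.', '.', '.', '.', '.', '.', '.', '.', '.', '.']
h2 420 ['.', '.', '.', '.', '.', '.', '.', '.', '.', '.', '.', '.', '.', '.', '.', '.', '.', 10, 
[... 1208 characters left out ...]
 '.', '.', '.', '.']
h3 260 [11, 10, 8, 7, 7, 6, 6, 6, 6, 6, 6, 6, 6, 6, 6, 6, 6, 6, 6, 7, 9, 11, 12, 13, 13, 14, 14, 15, 15, 15, 16, 16, 16, 15, 15, 14, 14, 14, 14, 13, 12, 12, '.', '.', '.', '.', '.', '.', '.', '.', '.', '.', '.', '.', '.', '.', '.', '.', '.', '.', '.', '.', '.', '.', '.']
h3 196 4444577777777777777777777877................................
h3 206 666543443222333333333333333333456677777777777777777777777777
h3 216 444433333222222222234556666666666666666666788999999999999999
h3 226 444444432222222222344566666666666666666666..................
h3 236 .4444444332222222234566666666666666666665...................
h3 246 333333333....33323455666666666666666666543..................
```

The tip's top is at rail-frame x −8.4, y −61.8 mm, z about 0.174. That fits the touch result (0.175) and an unloaded tilt of about 2°. Next I look at the pail from close by.

{"method": "drive_tool", "body": {
  "rows": [
    {"fingers": 1,"x": 0,"y": 0.04,"z": 0,"spin": 0},
    {"fingers": 1,"x": 0.003,"y": 0.09,"z": 0,"spin": 0},
    {"fingers": 1,"x": 0.005,"y": 0.145,"z": 0,"spin": 0},
    {"fingers": 1,"x": 0.007,"y": 0.2,"z": 0,"spin": 0},
    {"fingers": 1,"x": 0.01,"y": 0.26,"z": 0,"spin": -0.03},
    {"fingers": 1,"x": 0.012,"y": 0.32,"z": 0.0,"spin": -0.08},
    {"fingers": 1,"x": 0.015,"y": 0.37,"z": 0.02,"spin": -0.12},
    {"fingers": 1,"x": 0.017,"y": 0.41,"z": 0.05,"spin": -0.158},
    {"fingers": 1,"x": 0.017,"y": 0.431,"z": 0.077,"spin": -0.158},
    {"fingers": 1,"x": 0.017,"y": 0.431,"z": 0.077,"spin": -0.158}
  ]
}}

```text
time_s: 23.1
tcp_pos: [0.6183, 0.1323, 0.3181]
eef_rot: [-179.9, -0.2, -175.9]
contact_force: [-0.2, -0.1, 0.2]
gripper_width: 0.0878
gripper_force: 0.0
```

{"method": "drive_tool", "body": {
  "rows": [
    {"fingers": 1,"x": 0,"y": 0,"z": 0,"spin": 0},
    {"fingers": 1,"x": 0,"y": 0,"z": 0,"spin": 0}
  ]
}}

```text
time_s: 23.35
tcp_pos: [0.62, 0.1298, 0.3221]
eef_rot: [180.0, 0.1, -176.1]
contact_force: [0.4, 0.3, 0.1]
gripper_width: 0.0872
gripper_force: 0.0
```

```bash
cat > k.py <<'E'
from h import *
import pickle,sys
s=sensors.get_state();w=snap('wrist');pickle.dump(w,open(sys.argv[1],'wb'));p=w['pixels'].astype(int)
print(s['tcp_pos'],s['eef_rot'],s['time_s'])
b=proj(w,[.556,.181,.098]);u0=int(b[0]);v0=int(b[1]);g=p[...,1];sat=np.ptp(p,axis=2)
print('bail',b,'rimc',proj(w,[.556,.181,.05]),'handle end',proj(w,[.457,.178,.049]))
for v in range(max(0,v0-24),v0+28): print(v,''.join('.' if sat[v,u]>45 else str(min(9,g[v,u]//26)) for u in range(u0-90,u0+90,2)))
print('col0',u0-90,'step 2')
E
python3 k.py p1.pkl
```

```text
[0.61998937 0.12978945 0.32209165] [ 1.79963424e+02  1.23551159e-01 -1.76084689e+02] 23.35
bail [388.17187043 133.76519791] rimc [381.093974   131.26510901] handle end [388.18366982  25.41646373]
109 ..........................575433333333443333334443222222247...............................
110 ..........................6744433334554333333344443222222367..............................
111 .........................37644444346765433333344443222222367..............................
112 .........................47545554357887433333344443322222257..............................
113 .........................575466543688885333...34444322222247..............................
114 .........................674566434788886332....34443222222366.............................
115 ........................376466643588888742......4443222233357.............................
116 ........................475465533588888742......4444322233257.............................
117 ........................575564433688888842......4444322233347.............................
118 ........................67445333368888884....
[... 3351 characters left out ...]
...................
154 2........2222222222222...2575322333444666533443233333333576...............................
155 2.........222222222222222247643223355666643344333333333467................................
156 ..........222222222222222237754332356666643344333333333576................................
157 ..............2222222222222586544335666664333333333333467.................................
158 .................2..2222222487555445555554333333333333577.................................
159 .........................22368655544544444433333333334675.................................
160 ...........................257755544445444444444333345764.................................
col0 298 step 2
```

{"method": "drive_tool", "body": {
  "rows": [
    {"fingers": 1,"x": 0,"y": 0.04,"z": 0,"spin": 0},
    {"fingers": 1,"x": 0,"y": 0.08,"z": 0,"spin": 0},
    {"fingers": 1,"x": 0,"y": 0.1,"z": 0,"spin": 0},
    {"fingers": 1,"x": 0,"y": 0.1,"z": 0,"spin": 0},
    {"fingers": 1,"x": 0,"y": 0.1,"z": 0,"spin": 0}
  ]
}}

```text
time_s: 24.02
tcp_pos: [0.6128, 0.2292, 0.3209]
eef_rot: [-180.0, 0.0, -176.1]
contact_force: [-0.1, -1.3, -0.4]
gripper_width: 0.0877
gripper_force: 0.0
```

```bash
python3 k.py p2.pkl
```

```text
[0.61283711 0.22919034 0.32085503] [-1.79996441e+02  1.39386194e-02 -1.76079087e+02] 24.025
bail [276.53014262 134.78928388] rimc [282.35353693 132.26322338] handle end [283.55775864  26.13938358]
110 .................................764443333333333344333333444332367........................
111 ................................6754444333334554344333333444432367........................
112 ................................6744444444456775344333333444432247........................
113 ................................76444444555678875343333334444432476.......................
114 ...............................475444444666788886443....33444432367.......................
115 ...............................575444445665788887444.....3444443257.......................
116 ...............................67444444565588888744......3444443247.......................
117 ..............................376444444654688888854......34444432366......................
118 ..............................475444444654688888854.......4444432366......................
119 ..............................57544444454368
[... 3352 characters left out ...]
...................
155 .........22222........22222222222476533222223333446666334433333476........................
156 .........22222........22222222222367544332222333556666334433333576........................
157 .......................222222222225765544333223466666633333333367.........................
158 .......................222222222224775555444333456666533333333476.........................
159 ..............................22223676555554444455555433333333675.........................
160 ..................................2577555555444454444443333335774.........................
161 ...................................36765555544445544444444334675..........................
col0 186 step 2
```

The text pictures show the bail level in both views, at row 134.2 (p1) and 135 (p2), so the pail's yaw is close to the tool's. The rim spans columns 343–421 in p1 and 244–324 in p2.

Run:
```python
from h import *
import pickle
np.set_printoptions(precision=4,suppress=True)
a=pickle.load(open('p1.pkl','rb'));b=pickle.load(open('p2.pkl','rb'))
for n,c in(('p1',a),('p2',b)):
    p=c['pixels'].astype(int);mx=p.max(2);g=p[...,1];sat=np.ptp(p,axis=2)
    e=[proj(c,[.556,.181,.05])]
    # rim circle: contour of non-wood blob opened, at rows; use bright rim pixels
    u0,v0=e[0]
    pts=[]
    for th in np.radians(np.arange(0,360,4)):
        best=max(((g[int(v0+r*np.sin(th)),int(u0+r*np.cos(th))],r) for r in range(32,52)),key=lambda q:q[0] if sat[int(v0+q[1]*np.sin(th)),int(u0+q[1]*np.cos(th))]<30 else 0)
        if best[0]>150 and sat[int(v0+best[1]*np.sin(th)),int(u0+best[1]*np.cos(th))]<30: pts.append((u0+best[1]*np.cos(th),v0+best[1]*np.sin(th)))
    q=np.array([onz(c,*x,.05)[:2] for x in pts]);
    A=np.c_[2*q,np.ones(len(q))];s=np.linalg.lstsq(A,(q**2).sum(1),rcond=None)[0];res=np.linalg.norm(q-s[:2],axis=1)
    k=abs(res-np.median(res))<.002;s=np.linalg.lstsq(A[k],(q[k]**2).sum(1),rcond=None)[0]
    print(n,'rim',len(q),k.sum(),s[:2],'diam',2*np.sqrt(s[2]+s[:2]@s[:2]))
    # handle: black
    m=(mx<48);m[:, :int(u0-40)]=0;m[:,int(u0+40):]=0;m[90:]=0
    pts=np.argwhere(m)[:,::-1]
    _,l,st,ce=cv2.connectedComponentsWithStats(m.astype(np.uint8));i=1+np.argmax(st[1:,4]);print('handle',st[i])
    for v in range(st[i][1]+4,st[i][1]+st[i][3]-4,8):
        us=np.argwhere(l[v]==i)[:,0];A1=onz(c,us[0]-.5,v,.049);B1=onz(c,us[-1]+.5,v,.049);print(v,A1[:2],B1[:2],round(1e3*(B1-A1)[1],1),end=' | ')
    print()
    for z in(.095,.098,.101): print(z,onz(c,388 if n=='p1' else 277,134.2 if n=='p1' else 135,z))
```

```text
p1 rim 82 82 [0.5568 0.1831] diam 0.07630305965002453
handle [377  27  14  63 745]
31 [0.4627 0.1693] [0.4618 0.1807] 11.4 | 39 [0.4698 0.17  ] [0.4689 0.1814] 11.5 | 47 [0.4771 0.1697] [0.4762 0.1812] 11.5 | 55 [0.4843 0.1704] [0.4834 0.182 ] 11.6 | 63 [0.4916 0.1711] [0.4907 0.1827] 11.6 | 71 [0.4989 0.1718] [0.4981 0.1825] 10.7 | 79 [0.5064 0.1716] [0.5055 0.1833] 11.7 | 
0.095 [0.5565 0.1813 0.095 ]
0.098 [0.5564 0.1809 0.098 ]
0.101 [0.5563 0.1804 0.101 ]
p2 rim 81 81 [0.5567 0.1834] diam 0.07651131803372942
handle [277  27  13  63 725]
31 [0.4617 0.1724] [0.461  0.1829] 10.5 | 39 [0.4688 0.1727] [0.4682 0.1832] 10.5 | 47 [0.4761 0.172 ] [0.4754 0.1835] 11.5 | 55 [0.4833 0.1733] [0.4826 0.1839] 10.6 | 63 [0.4906 0.1736] [0.4899 0.1852] 11.6 | 71 [0.4979 0.1738] [0.4972 0.1855] 11.7 | 79 [0.5054 0.1741] [0.5046 0.1858] 11.7 | 
0.095 [0.5563 0.1811 0.095 ]
0.098 [0.5562 0.1814 0.098 ]
0.101 [0.556  0.1818 0.101 ]
```

The pail is at (0.5567,0.1833) with its rim 50 mm up, and the two views agree. Its yaw is about 4°. The grip point is (0.475,0.177,0.037), so I go in to grasp.

{"method": "drive_tool", "body": {
  "rows": [
    {"fingers": 1,"x": 0.04,"y": -0.012,"z": 0.02,"spin": 0},
    {"fingers": 0.5,"x": 0.08,"y": -0.025,"z": 0.05,"spin": 0},
    {"fingers": 0,"x": 0.12,"y": -0.038,"z": 0.09,"spin": 0},
    {"fingers": 0,"x": 0.141,"y": -0.043,"z": 0.13,"spin": 0},
    {"fingers": 0,"x": 0.141,"y": -0.043,"z": 0.18,"spin": 0},
    {"fingers": 0,"x": 0.141,"y": -0.043,"z": 0.22,"spin": 0},
    {"fingers": 0,"x": 0.141,"y": -0.043,"z": 0.255,"spin": 0},
    {"fingers": 0,"x": 0.141,"y": -0.043,"z": 0.275,"spin": 0},
    {"fingers": 0,"x": 0.141,"y": -0.043,"z": 0.284,"spin": 0},
    {"fingers": 0,"x": 0.141,"y": -0.043,"z": 0.284,"spin": 0}
  ]
}}

```text
time_s: 25.32
tcp_pos: [0.4752, 0.177, 0.0366]
eef_rot: [-180.0, -0.0, -176.1]
contact_force: [0.4, 0.3, 0.6]
gripper_width: 0.044
gripper_force: 0.0
```

{"method": "drive_tool", "body": {
  "rows": [
    {"fingers": -0.4,"x": 0,"y": 0,"z": 0,"spin": 0},
    {"fingers": -0.6,"x": 0,"y": 0,"z": 0,"spin": 0},
    {"fingers": -0.7,"x": 0,"y": 0,"z": 0,"spin": 0},
    {"fingers": -0.8,"x": 0,"y": 0,"z": 0,"spin": 0},
    {"fingers": -1,"x": 0,"y": 0,"z": 0,"spin": 0},
    {"fingers": -1,"x": 0,"y": 0,"z": 0,"spin": 0}
  ],
  "newtons": 45
}}

```text
time_s: 26.08
tcp_pos: [0.475, 0.1774, 0.0368]
eef_rot: [180.0, 0.0, -176.1]
contact_force: [-1.6, -0.3, 6.4]
gripper_width: 0.0118
gripper_force: 45.0
```

{"method": "drive_tool", "body": {
  "rows": [
    {"fingers": -1,"x": 0,"y": 0,"z": -0.004,"spin": 0},
    {"fingers": -1,"x": 0,"y": 0,"z": -0.012,"spin": 0},
    {"fingers": -1,"x": 0,"y": 0,"z": -0.025,"spin": 0},
    {"fingers": -1,"x": 0,"y": 0,"z": -0.045,"spin": 0},
    {"fingers": -1,"x": 0,"y": 0,"z": -0.065,"spin": 0},
    {"fingers": -1,"x": 0,"y": 0,"z": -0.085,"spin": 0},
    {"fingers": -1,"x": 0,"y": 0,"z": -0.098,"spin": 0},
    {"fingers": -1,"x": 0,"y": 0,"z": -0.1,"spin": 0},
    {"fingers": -1,"x": 0,"y": 0,"z": -0.1,"spin": 0}
  ],
  "newtons": 60
}}

```text
time_s: 27.2
tcp_pos: [0.4747, 0.1772, 0.1362]
eef_rot: [-180.0, -0.0, -176.1]
contact_force: [0.3, -0.6, -3.6]
gripper_width: 0.0116
gripper_force: 60.0
```

Run:
```python
from h import *
import pickle
np.set_printoptions(precision=4,suppress=True)
s=sensors.get_state();print(s['tcp_pos'],s['contact_force'],s['moment'],s['gripper_width'])
w=snap('wrist');sd=snap('side');pickle.dump((w,sd),open('l1.pkl','wb'))
w1=pickle.load(open('w1.pkl','rb'))
def rf(P): q=P[:2]-M;return np.round([1e3*q@xa,1e3*q@ya],1)
print('post feet',rf(onz(w1,250,240,.01)),rf(onz(w1,497,258,.01)))
T=s['tcp_pos'];b=np.array([T[0]+.0816,T[1]+.006,T[2]+.0612]);print('bail pred',b,proj(sd,b),'rim',proj(sd,b-[0,0,.048]),'bottom',proj(sd,b-[0,0,.098]))
u0,v0=[int(x) for x in proj(sd,b)];p=sd['pixels'].astype(int);g=p[...,1];sat=np.ptp(p,axis=2)
for v in range(v0-8,v0+38): print(v,''.join('.' if sat[v,u]>40 else str(min(9,g[v,u]//26)) for u in range(u0-25,u0+55)))
print(u0-25)
for dz in (0,-.048): print(dz,[proj(sd,b+[x,y,dz]).round(1).tolist() for x,y in((-.04,0),(.04,0),(0,-.04),(0,.04))])
```

```text
[0.4747 0.1772 0.1362] [ 0.3492 -0.5631 -3.5592] [-0.0438  0.2469  0.0124] 0.011616287330658765
post feet [   6.9 -181. ] [  2.8 179.7]
bail pred [0.5563 0.1832 0.1974] [301.6089 258.4303] rim [301.6185 273.249 ] bottom [301.6283 288.0748]
250 ...................3323233...................23555321100001011234443222333......
251 ...................3332233...................2356532110100010123444322223.......
252 ...................3322233..3...............22456532111110100123443321122.......
253 ...................33333333333..............22456532111111110123443211112.......
254 ...................33332333333..............22345432222222111123443211112.......
255 ...................33322333333..............22334322222322221123333211112.......
256 ...................33332333333..............22222222222222221122332111112.......
257 ...................33323333333..............22222221122222111112222211112.......
258 ...................33322333323..............2222221111111111111111222212........
259 ...................33333333333.............22222222111122111111111222222........
260 ......
[... 2492 characters left out ...]
333333............344444554....................
290 ..............334444444555544333333333..................44......................
291 ...............33444445555544333333333..........................................
292 ................344444555555443333333...........................................
293 .................344445555554433333.............................................
294 ..................444444455444333...............................................
295 ....................33344444433.................................................
276
0 [[316.4, 260.5], [287.0, 256.4], [305.2, 250.5], [297.8, 266.8]]
-0.048 [[316.1, 275.4], [287.3, 271.2], [305.1, 265.1], [297.9, 281.9]]
```

The pail is lifted, and the side view matches the predicted rim with no visible droop. I carry it to the robot's side of the hook, keeping clear of the post.

{"method": "drive_tool", "body": {
  "rows": [
    {"fingers": -1,"x": 0.015,"y": -0.012,"z": 0,"spin": 0},
    {"fingers": -1,"x": 0.03,"y": -0.04,"z": 0,"spin": 0},
    {"fingers": -1,"x": 0.04,"y": -0.08,"z": 0,"spin": 0.02},
    {"fingers": -1,"x": 0.045,"y": -0.13,"z": 0,"spin": 0.05},
    {"fingers": -1,"x": 0.045,"y": -0.18,"z": 0,"spin": 0.08},
    {"fingers": -1,"x": 0.045,"y": -0.23,"z": 0,"spin": 0.11},
    {"fingers": -1,"x": 0.045,"y": -0.28,"z": 0,"spin": 0.14},
    {"fingers": -1,"x": 0.044,"y": -0.325,"z": 0,"spin": 0.157},
    {"fingers": -1,"x": 0.042,"y": -0.365,"z": 0,"spin": 0.157},
    {"fingers": -1,"x": 0.04,"y": -0.39,"z": 0,"spin": 0.157}
  ]
}}

```text
time_s: 28.55
tcp_pos: [0.4606, -0.2162, 0.1359]
eef_rot: [-180.0, -0.1, 174.9]
contact_force: [-0.8, 0.2, -3.1]
gripper_width: 0.0116
gripper_force: 60.0
```

{"method": "drive_tool", "body": {
  "rows": [
    {"fingers": -1,"x": 0,"y": -0.01,"z": 0,"spin": 0},
    {"fingers": -1,"x": 0,"y": -0.016,"z": 0.004,"spin": 0},
    {"fingers": -1,"x": 0,"y": -0.018,"z": 0.008,"spin": 0},
    {"fingers": -1,"x": 0,"y": -0.018,"z": 0.01,"spin": 0},
    {"fingers": -1,"x": 0,"y": -0.018,"z": 0.01,"spin": 0},
    {"fingers": -1,"x": 0,"y": -0.018,"z": 0.01,"spin": 0}
  ]
}}

```text
time_s: 29.3
tcp_pos: [0.4605, -0.2321, 0.1267]
eef_rot: [-180.0, 0.0, 175.0]
contact_force: [-0.7, 0.2, -2.9]
gripper_width: 0.0115
gripper_force: 60.0
```

```bash
cat > q.py <<'E'
from h import *
import pickle
np.set_printoptions(precision=4,suppress=True)
s=sensors.get_state();T=s['tcp_pos'];q=T[:2]-M
print('t',s['time_s'],'F',s['contact_force'].round(1),'Mo',s['moment'].round(2),'yaw',s['eef_rot'][2].round(2))
print('tcp rail mm',1e3*q@xa,1e3*q@ya,1e3*T[2],' bail est',1e3*q@xa+81.5,1e3*q@ya+.5,1e3*T[2]+61.2,' target tip -8.4,-61.8, tiptop 175')
E
python3 q.py
python3 - <<'E'
from h import *
import pickle
w=snap('wrist');sd=snap('side');t=snap('top');pickle.dump((w,sd,t),open('m1.pkl','wb'))
def at(x,y,z): return np.array([*(M+xa*x+ya*y),z])
for nm,P in(('tip',at(-.0084,-.0618,.175)),('bail',at(-.045,-.0618,.188)),('tabtop',at(0,-.0618,.31))): print(nm,proj(w,P).round(1),proj(sd,P).round(1),proj(t,P).round(1))
p=t['pixels'].astype(int);g=p[...,1];sat=np.ptp(p,axis=2)
u0,v0=[int(x) for x in proj(t,at(-.02,-.0618,.2))]
for v in range(v0-20,v0+40): print(v,''.join('.' if sat[v,u]>40 else str(min(9,g[v,u]//26)) for u in range(u0-35,u0+35)))
print(u0-35)
E
```

```text
t 29.3 F [-0.7  0.2 -2.9] Mo [-0.03  0.18  0.03] yaw 174.98
tcp rail mm -131.5376369230615 -62.25309553398124 126.68700833072234  bail est -50.03763692306151 -61.75309553398124 187.88700833072232  target tip -8.4,-61.8, tiptop 175
tip [326.3 648.5] [324.2 195.7] [453.6 238.5]
bail [326.2 636.9] [334.7 193.8] [453.7 254.6]
tabtop [   364.4 -33255.5] [322.8 158.3] [471.8 228.6]
222 3444444.................................2233333234444443..............
223 4444444444444444443333333...............22222223345554432............3
224 4444444444444444444433333333333333.322222222222334555543322.........23
225 4444444444444444444444444444433333333333332222233455554332223......222
226 3444444444444444444444444444444444433333332221223455554332222333322222
227 3334444444444444444444444444444444443333333211223455554332233333332222
228 3333444444444444444444444444444444444333333211123455554333333333333222
229 .......444444444444444444444444444444333333211223455554333333333333222
230 .................44444444444444444444333332211123455444333333333333322
231 ...........................444433334333333
[... 3082 characters left out ...]
121111111111111111111
273 6655322222222222222222222222222222222222222212222221212121122121111111
274 6655421222222222222222222222222222222222222222222222222222222111111112
275 6665422222222222222222222222222222222222222222222222222222222111111122
276 6665422222222222222222222222222222222222222222222222222222222221111223
277 6665422222222222222322222222222222222222222222222222222222222211112223
278 5555422222232222222222222222222222222222222222222222222222222111122333
279 4445432223223323323222222222222222222222222222222222222222222111222333
280 4445432233332333233332223222332223222222222222222222222222222112223333
281 5555432333333333333332323232232232222222222222222222222222221112233332
421
```

In the top view the bail is at row 256.5 and the hook's strip is at columns 450–457, as predicted. I move in over the tip.

{"method": "drive_tool", "body": {
  "rows": [
    {"fingers": -1,"x": -0.004,"y": 0,"z": 0.001,"spin": 0},
    {"fingers": -1,"x": -0.011,"y": 0,"z": 0.002,"spin": 0},
    {"fingers": -1,"x": -0.019,"y": 0,"z": 0.002,"spin": 0},
    {"fingers": -1,"x": -0.027,"y": 0,"z": 0.002,"spin": 0},
    {"fingers": -1,"x": -0.033,"y": 0,"z": 0.002,"spin": 0},
    {"fingers": -1,"x": -0.037,"y": 0,"z": 0.002,"spin": 0},
    {"fingers": -1,"x": -0.04,"y": 0,"z": 0.002,"spin": 0},
    {"fingers": -1,"x": -0.04,"y": 0,"z": 0.002,"spin": 0}
  ]
}}

```text
time_s: 30.45
tcp_pos: [0.5002, -0.2359, 0.1245]
eef_rot: [180.0, -0.0, 174.9]
contact_force: [-0.5, -1.2, -3.2]
gripper_width: 0.0117
gripper_force: 60.0
```

```bash
python3 q.py
```

```text
t 30.45 F [-0.5 -1.2 -3.2] Mo [ 0.02  0.23 -0.03] yaw 174.94
tcp rail mm -91.5732810735383 -62.57931511654501 124.52455448995575  bail est -10.073281073538297 -62.07931511654501 185.72455448995575  target tip -8.4,-61.8, tiptop 175
```

{"method": "drive_tool", "body": {
  "rows": [
    {"fingers": -1,"x": -0.003,"y": 0,"z": 0,"spin": 0},
    {"fingers": -1,"x": -0.006,"y": 0,"z": 0,"spin": 0},
    {"fingers": -1,"x": -0.009,"y": 0,"z": 0,"spin": 0},
    {"fingers": -1,"x": -0.0095,"y": 0,"z": 0,"spin": 0},
    {"fingers": -1,"x": -0.0095,"y": 0,"z": 0,"spin": 0},
    {"fingers": -1,"x": -0.0095,"y": 0,"z": 0,"spin": 0}
  ]
}}

```text
time_s: 31.2
tcp_pos: [0.5095, -0.2367, 0.1245]
eef_rot: [180.0, -0.0, 174.9]
contact_force: [-0.2, -0.1, -2.8]
gripper_width: 0.0118
gripper_force: 60.0
```

```bash
python3 q.py
python3 - <<'E'
from h import *
import pickle
sd=snap('side');t=snap('top');pickle.dump((sd,t),open('m2.pkl','wb'))
def at(x,y,z): return np.array([*(M+xa*x+ya*y),z])
for c in(t,sd):
    p=c['pixels'].astype(int);g=p[...,1];sat=np.ptp(p,axis=2)
    print([(n,proj(c,P).round(1)) for n,P in(('tip',at(-.0084,-.0618,.175)),('bail',at(0,-.0618,.186)),('seat',at(0,-.0618,.268)),('cradle',at(.004,-.0618,.160)))])
    u0,v0=[int(x) for x in proj(c,at(0,-.0618,.2))]
    for v in range(v0-16,v0+24): print(v,''.join('.' if sat[v,u]>40 else chr(97+min(25,g[v,u]//10)) for u in range(u0-30,u0+32)))
    print(u0-30)
E
```

```text
t 31.2 F [-0.2 -0.1 -2.8] Mo [-0.01  0.29 -0.04] yaw 174.94
tcp rail mm -82.25770806077584 -62.56355723926428 124.53425923547357  bail est -0.7577080607758404 -62.06355723926428 185.7342592354736  target tip -8.4,-61.8, tiptop 175
[('tip', array([453.6, 238.5])), ('bail', array([455.2, 234.3])), ('seat', array([465.7, 230.7])), ('cradle', array([452.3, 233.6]))]
217 ..............................................................
218 ..............................................................
219 ........................jjjj..................................
220 .....................lkkkkkkkjii..............................
221 ..................kjkkkkjjjkkjjjih.hhiii......................
222 kk..............kjiiiiiiiiiiijjjjjihghiihggghiiiii............
223 kkkkkkkkkkkl..kkjjiiiihiiiiihiiijkjihhhhgfffhiiiiihh..........
224 kkkkkjkkkkkjkkkjjjjjijiijiiiiiiiijjjihhgfeefhiiiiihhggh.......
225 kkkkkkkkkkkkkkkkkkjkkjjjkkkjjjjijjjjiigfeeeghiiiiihhghhh......
226 kjjkkkkkkkkkkkkkkkkkjkkkllllkkkjjjjjjigfeefghiiiiiihhhhiiihhhg
227 jjjjjjjjjjkkjkkjkkkkkkkkklmlllkkjkkjjigeeeeghiiiiiihihiiiiiii
[... 4066 characters left out ...]
kjihhhhhggfgfffgggggggghhg
202 ..feeeffffffeeedddegijjjjiiijkkkklnonmlllllkjihhhhggggfffghiih
203 ..geeeeeeefffffeefgikkkjjiijjkkkklmooooooooonmllllkjihhhhhijih
204 ...feeeeefg.....ghijkkkjjiijjkkkkklnnnnooppppooopoonmlllklljhf
205 ...geeeeff.......hijkkkjjiijjkkkkklmmmlmnooooooppppppooooonkge
206 ...hgfgggh........ijkkkjjjijjkkkkkmnonmmnnooooooooooooopppokgd
207 ...iijijii........ijjkkkjjijjkklllmoqppppppppppoooooonnnopokgd
208 ..ijkkkkkj........hijkllljijkkllllmopqqqqqqrrrqqqppppomlnpolhf
209 ..ijklllkj........hijklmlkjjkkllkklmnoppppqqqqrrrrrrqponopolig
210 ..ijklllkj........hijkllmkjkklkkkkkkllmmmmmnnoppqqqrrqppqqol..
211 ..ijklllkj........iijklllkjjkkkjkjjjkkkkjiiijklmnppqqqpqqpnk..
292
```

{"method": "drive_tool", "body": {
  "rows": [
    {"fingers": -1,"x": 0,"y": 0,"z": 0.002,"spin": 0},
    {"fingers": -1,"x": -0.0005,"y": 0,"z": 0.004,"spin": 0},
    {"fingers": -1,"x": -0.001,"y": 0,"z": 0.006,"spin": 0},
    {"fingers": -1,"x": -0.0015,"y": 0,"z": 0.008,"spin": 0},
    {"fingers": -1,"x": -0.002,"y": 0,"z": 0.01,"spin": 0},
    {"fingers": -1,"x": -0.002,"y": 0,"z": 0.01,"spin": 0}
  ]
}}

```text
time_s: 32.05
tcp_pos: [0.5115, -0.2369, 0.1143]
eef_rot: [180.0, -0.0, 174.9]
contact_force: [0.2, 0.7, -3.0]
gripper_width: 0.0114
gripper_force: 60.0
```

```bash
python3 q.py
```

```text
t 32.05 F [ 0.2  0.7 -3. ] Mo [ 0.01  0.24 -0.03] yaw 174.94
tcp rail mm -80.22651720400063 -62.55994807182015 114.34646676234306  bail est 1.2734827959993709 -62.05994807182015 175.54646676234307  target tip -8.4,-61.8, tiptop 175
```

{"method": "drive_tool", "body": {
  "rows": [
    {"fingers": -1,"x": 0,"y": 0,"z": 0.002,"spin": 0},
    {"fingers": -1,"x": 0,"y": 0,"z": 0.004,"spin": 0},
    {"fingers": -1,"x": 0,"y": 0,"z": 0.006,"spin": 0},
    {"fingers": -1,"x": 0,"y": 0,"z": 0.006,"spin": 0}
  ]
}}

```text
time_s: 32.55
tcp_pos: [0.5115, -0.2369, 0.1083]
eef_rot: [180.0, -0.0, 174.9]
contact_force: [-0.8, 0.3, -2.5]
gripper_width: 0.0117
gripper_force: 60.0
```

```bash
python3 q.py
```

```text
t 32.55 F [-0.8  0.3 -2.5] Mo [ 0.06  0.21 -0.  ] yaw 174.94
tcp rail mm -80.31846452958152 -62.558544194144766 108.32631909261308  bail est 1.1815354704184813 -62.058544194144766 169.52631909261308  target tip -8.4,-61.8, tiptop 175
```

{"method": "drive_tool", "body": {
  "rows": [
    {"fingers": -1,"x": 0,"y": 0,"z": 0.001,"spin": 0},
    {"fingers": -1,"x": 0,"y": 0,"z": 0.002,"spin": 0},
    {"fingers": -1,"x": 0,"y": 0,"z": 0.003,"spin": 0},
    {"fingers": -1,"x": 0,"y": 0,"z": 0.004,"spin": 0},
    {"fingers": -1,"x": 0,"y": 0,"z": 0.004,"spin": 0}
  ]
}}

```text
time_s: 33.17
tcp_pos: [0.5116, -0.2369, 0.1045]
eef_rot: [180.0, -0.0, 174.9]
contact_force: [1.1, -0.3, -3.2]
gripper_width: 0.0112
gripper_force: 60.0
```

{"method": "drive_tool", "body": {
  "rows": [
    {"fingers": -1,"x": 0,"y": 0,"z": 0.001,"spin": 0},
    {"fingers": -1,"x": 0,"y": 0,"z": 0.002,"spin": 0},
    {"fingers": -1,"x": 0,"y": 0,"z": 0.002,"spin": 0}
  ]
}}

```text
time_s: 33.55
tcp_pos: [0.5117, -0.2369, 0.1026]
eef_rot: [-180.0, 0.0, 174.9]
contact_force: [0.3, -0.4, -3.1]
gripper_width: 0.0117
gripper_force: 60.0
```

```bash
python3 q.py
```

```text
t 33.55 F [ 0.3 -0.4 -3.1] Mo [ 0.04  0.24 -0.03] yaw 174.95
tcp rail mm -80.09042138029686 -62.593105521192605 102.55108575205875  bail est 1.4095786197031401 -62.093105521192605 163.75108575205877  target tip -8.4,-61.8, tiptop 175
```

{"method": "drive_tool", "body": {
  "rows": [
    {"fingers": -1,"x": 0,"y": 0,"z": 0.001,"spin": 0},
    {"fingers": -1,"x": 0,"y": 0,"z": 0.002,"spin": 0},
    {"fingers": -1,"x": 0,"y": 0,"z": 0.002,"spin": 0},
    {"fingers": -1,"x": 0,"y": 0,"z": 0.002,"spin": 0}
  ]
}}

```text
time_s: 34.05
tcp_pos: [0.512, -0.237, 0.1009]
eef_rot: [-180.0, 0.0, 175.0]
contact_force: [-0.2, 0.2, 1.0]
gripper_width: 0.0118
gripper_force: 60.0
```

```bash
python3 q.py
```

```text
t 34.05 F [-0.2  0.2  1. ] Mo [-0.06 -0.14 -0.01] yaw 174.96
tcp rail mm -79.79473298904776 -62.606280249805316 100.9025746593189  bail est 1.705267010952241 -62.106280249805316 162.10257465931892  target tip -8.4,-61.8, tiptop 175
```

{"method": "drive_tool", "body": {
  "rows": [
    {"fingers": -1,"x": 0,"y": 0,"z": 0.001,"spin": 0},
    {"fingers": -1,"x": 0,"y": 0,"z": 0.001,"spin": 0},
    {"fingers": -1,"x": 0,"y": 0,"z": 0.001,"spin": 0}
  ]
}}

```text
time_s: 34.42
tcp_pos: [0.512, -0.237, 0.0999]
eef_rot: [-180.0, 0.0, 175.0]
contact_force: [1.0, 0.5, 3.9]
gripper_width: 0.0118
gripper_force: 60.0
```

```bash
python3 q.py
```

```text
t 34.425 F [1.  0.5 3.9] Mo [-0.08 -0.38 -0.03] yaw 174.96
tcp rail mm -79.78822055748545 -62.614111956171556 99.85801011609881  bail est 1.7117794425145547 -62.114111956171556 161.0580101160988  target tip -8.4,-61.8, tiptop 175
```

The bail rests in the curl with about 7 N on it. I ease up about 1.2 mm so the hook carries just the pail's weight, then let go gently.

{"method": "drive_tool", "body": {
  "rows": [
    {"fingers": -1,"x": 0,"y": 0,"z": -0.0006,"spin": 0},
    {"fingers": -1,"x": 0,"y": 0,"z": -0.0012,"spin": 0},
    {"fingers": -1,"x": 0,"y": 0,"z": -0.0012,"spin": 0},
    {"fingers": -1,"x": 0,"y": 0,"z": -0.0012,"spin": 0}
  ]
}}

```text
time_s: 34.92
tcp_pos: [0.5115, -0.2369, 0.1006]
eef_rot: [180.0, -0.0, 174.9]
contact_force: [0.2, -0.5, 1.3]
gripper_width: 0.0113
gripper_force: 60.0
```

{"method": "drive_tool", "body": {
  "rows": [
    {"fingers": -1,"x": 0,"y": 0,"z": 0,"spin": 0},
    {"fingers": -1,"x": 0,"y": 0,"z": 0,"spin": 0}
  ],
  "newtons": 10
}}

```text
time_s: 35.17
tcp_pos: [0.5115, -0.2369, 0.1007]
eef_rot: [180.0, -0.0, 174.9]
contact_force: [0.4, -0.1, 0.6]
gripper_width: 0.0119
gripper_force: 10.0
```

```bash
python3 q.py
python3 - <<'E'
from h import *
import pickle
t=snap('top');pickle.dump(t,open('m3.pkl','wb'))
E
```

```text
t 35.175 F [ 0.4 -0.1  0.6] Mo [ 0.02 -0.13 -0.01] yaw 174.94
tcp rail mm -80.2742491826295 -62.56568622312441 100.65668574606107  bail est 1.2257508173704963 -62.06568622312441 161.8566857460611  target tip -8.4,-61.8, tiptop 175
```

{"method": "drive_tool", "body": {
  "rows": [
    {"fingers": -0.73,"x": 0,"y": 0,"z": 0,"spin": 0},
    {"fingers": -0.7,"x": 0,"y": 0,"z": 0,"spin": 0},
    {"fingers": -0.65,"x": 0,"y": 0,"z": 0,"spin": 0},
    {"fingers": -0.55,"x": 0,"y": 0,"z": 0,"spin": 0},
    {"fingers": -0.4,"x": 0,"y": 0,"z": 0,"spin": 0},
    {"fingers": -0.1,"x": 0,"y": 0,"z": 0,"spin": 0},
    {"fingers": 0.2,"x": 0,"y": 0,"z": 0,"spin": 0},
    {"fingers": 0.4,"x": 0,"y": 0,"z": 0,"spin": 0},
    {"fingers": 0.4,"x": 0,"y": 0,"z": 0,"spin": 0}
  ]
}}

```text
time_s: 36.35
tcp_pos: [0.5116, -0.2369, 0.1008]
eef_rot: [180.0, -0.0, 174.9]
contact_force: [-0.0, -0.3, 0.5]
gripper_width: 0.0587
gripper_force: 0.0
```

```bash
cat > z.py <<'E'
from h import *
import pickle,sys
s=sensors.get_state();print(s['time_s'],s['tcp_pos'],s['contact_force'].round(1),s['gripper_width'])
sd=snap('side');t=snap('top');pickle.dump((sd,t),open(sys.argv[1],'wb'))
def at(x,y,z): return np.array([*(M+xa*x+ya*y),z])
for c in(sd,):
    p=c['pixels'].astype(int);g=p[...,1];sat=np.ptp(p,axis=2)
    for n,P in(('tip',at(-.011,-.0618,.175)),('bail',at(0,-.0618,.163)),('rimL/R',at(.04,-.0618,.115)),('rimR',at(-.04,-.0618,.115)),('handleend',at(-.1,-.0618,.1)),('bottom',at(0,-.0618,.065)),('tab',at(0,-.0618,.3))): print(n,proj(c,P).round(1))
    u0,v0=[int(x) for x in proj(c,at(-.03,-.0618,.14))]
    for v in range(v0-16,v0+30): print(v,''.join('.' if sat[v,u]>40 else chr(97+min(25,g[v,u]//10)) for u in range(u0-40,u0+42)))
    print(u0-40)
E
python3 z.py n1.pkl
```

```text
36.35 [ 0.5116202  -0.23692241  0.10075745] [-0.  -0.3  0.5] 0.05871314219695892
tip [325.  195.8]
bail [321.8 198.5]
rimL/R [310.6 209. ]
rimR [332.6 212.6]
handleend [349.1 219.1]
bottom [321.2 223.3]
tab [322.7 161.1]
189 ddddddddddddcdfijkjjihfdccddeghhgddcdeghihgfddfijifcbcccddgjllmmljhggghhheddcccccc
190 ddddddddddddegjlmlkjhgedcdcdfhhgecccdfghhhgeedfijifccccccdgjlmmmkihijjjjheddcccccc
191 ddddddddddddgjnppoligeddccdeghgedddddfghihgedegijifdcbcbcdgjlmmljiikklkjhedccccccc
192 dddddddddddfjnqrrqmifddccdefhhfdcdccdfghihgedegjkifddbcccdgkmmmkihijjkkjgdcccccccc
193 ddddddcdddfimpsssqmheccccdfghgedddeeefghihgedehkkifdbccccdhlnomjhfgghjjjgdcccccccd
194 dddddddddehlprttrokgdcccdeghhfddefgfefghihgedfhjjifdccdcdeimpomjgeeefhjifdcccccccd
195 ddddddddehkorstsplhecccceghihfeeghihffghihgedegiihfddeeeefjnppmifdeeegihfdcccddcde
196 dddddddegjnqstsqmifdcccdfhijigffhiihffhiihgeddffgfeefgggfgjnpnkgffedefhgfddccbdcde
197 dddddddfimpstsqnjgdcccddfhjkjiggiiigffhhihgeedeeeeeeffggfgilmkigfgfeeefeddcccdcddf
198 ddddddegjnpssrokhecccccdehjkkjhhiihfefhhihgfeeeeeeefffffffhiihgggggfdddddcccccccd.
199 ddddd
[... 2426 characters left out ...]

227 .....jkllllk...........ijkkkkjjjjj..............klllll..........................ij
228 .....jkllllj......................................kkk...........................hi
229 .....jkllllj....................................................................hi
230 .....jklmllj......................................................................
231 .....jklllkj......................................................................
232 .....jklmlkj......................................................................
233 .....jklllkj......................................................................
234 ....ijkllllk......................................................................
290
```

The pail hangs free after release. I retract upwards past the handle, then back.

{"method": "drive_tool", "body": {
  "rows": [
    {"fingers": 0.4,"x": 0,"y": 0,"z": -0.005,"spin": 0},
    {"fingers": 0.4,"x": 0,"y": 0,"z": -0.015,"spin": 0},
    {"fingers": 0.4,"x": 0,"y": 0,"z": -0.03,"spin": 0},
    {"fingers": 0.4,"x": 0,"y": 0,"z": -0.05,"spin": 0},
    {"fingers": 0.4,"x": 0.01,"y": 0,"z": -0.065,"spin": 0},
    {"fingers": 0.4,"x": 0.04,"y": 0,"z": -0.085,"spin": 0},
    {"fingers": 0.4,"x": 0.07,"y": 0,"z": -0.12,"spin": 0},
    {"fingers": 0.4,"x": 0.08,"y": 0,"z": -0.17,"spin": 0},
    {"fingers": 0.4,"x": 0.08,"y": 0,"z": -0.22,"spin": 0},
    {"fingers": 0.4,"x": 0.08,"y": 0,"z": -0.27,"spin": 0}
  ]
}}

```text
time_s: 37.7
tcp_pos: [0.4305, -0.2297, 0.3734]
eef_rot: [180.0, 0.1, 174.9]
contact_force: [1.4, -0.2, -0.1]
gripper_width: 0.0612
gripper_force: 0.0
```

{"method": "drive_tool", "body": {
  "rows": [
    {"fingers": 0.4,"x": -0.04,"y": 0,"z": -0.04,"spin": 0},
    {"fingers": 0.4,"x": -0.09,"y": 0,"z": -0.06,"spin": 0},
    {"fingers": 0.4,"x": -0.14,"y": 0,"z": -0.06,"spin": 0},
    {"fingers": 0.4,"x": -0.19,"y": 0,"z": -0.06,"spin": 0},
    {"fingers": 0.4,"x": -0.23,"y": 0,"z": -0.06,"spin": 0},
    {"fingers": 0.4,"x": -0.245,"y": 0,"z": -0.06,"spin": 0},
    {"fingers": 0.4,"x": -0.245,"y": 0,"z": -0.06,"spin": 0},
    {"fingers": 0.4,"x": -0.245,"y": 0,"z": -0.06,"spin": 0}
  ]
}}

```text
time_s: 38.7
tcp_pos: [0.675, -0.2515, 0.4316]
eef_rot: [-180.0, 0.0, 174.9]
contact_force: [0.9, -0.0, 0.8]
gripper_width: 0.0613
gripper_force: 0.0
```

```bash
python3 f.py v1.pkl
```

```text
[ 0.67503938 -0.25145426  0.43157821] 38.7
-0.08 [302.6 105.7] lower tip z.17 [308.   92.3] tabtop [298.1 104.4]
-0.07 [316.  105.7] lower tip z.17 [318.4  92.2] tabtop [314.  104.4]
-0.06 [329.4 105.7] lower tip z.17 [328.9  92.2] tabtop [329.9 104.3]
-0.05 [342.9 105.7] lower tip z.17 [339.3  92.2] tabtop [345.8 104.3]
-0.04 [356.3 105.7] lower tip z.17 [349.7  92.2] tabtop [361.7 104.4]
49 ............................................111111111...............................................
51 ............................................111111112...............................................
53 ............................................111111112...............................................
55 ...........................................2111111112...............................................
57 ............................................111111112...............................................
59 ............................................111111112...............................................
61 ............................................111111112...........................
[... 3300 characters left out ...]
4444444444444444445688754445555554444446898..................
127 ...........3333333333333333333333333334444433333333333345567654444444444444445898...................
129 ...........322222222222222222222222233444444444444444444455554444444344444445788....................
131 .............33333343333344443333333..44444444444444444444444444444444444456888.....................
133 ..................555543345665444444.........55554444444454444444344444445688.......................
135 ....................5654334566554444444....765444444455444555544444444446788........................
137 .....................555543334445543344577876444445567764444444444444567887.........................
col0 279
```

{"method": "drive_tool", "body": {
  "rows": [
    {"fingers": 0.4,"x": 0,"y": 0,"z": 0,"spin": 0},
    {"fingers": 0.4,"x": 0,"y": 0,"z": 0,"spin": 0},
    {"fingers": 0.4,"x": 0,"y": 0,"z": 0,"spin": 0},
    {"fingers": 0.4,"x": 0,"y": 0,"z": 0,"spin": 0},
    {"fingers": 0.4,"x": 0,"y": 0,"z": 0,"spin": 0},
    {"fingers": 0.4,"x": 0,"y": 0,"z": 0,"spin": 0},
    {"fingers": 0.4,"x": 0,"y": 0,"z": 0,"spin": 0},
    {"fingers": 0.4,"x": 0,"y": 0,"z": 0,"spin": 0},
    {"fingers": 0.4,"x": 0,"y": 0,"z": 0,"spin": 0},
    {"fingers": 0.4,"x": 0,"y": 0,"z": 0,"spin": 0}
  ]
}}

```text
time_s: 40.0
tcp_pos: [0.676, -0.2514, 0.4308]
eef_rot: [180.0, 0.0, 174.9]
contact_force: [0.5, -0.3, -0.1]
gripper_width: 0.061
gripper_force: 0.0
```

Run:
```python
from h import *
import pickle
a=pickle.load(open('v1.pkl','rb'));b=snap('wrist');c=snap('wrist')
pa,pb,pc=[x['pixels'].astype(int)[:280] for x in (a,b,c)]
print('v1-now',(abs(pa-pb).max(2)>40).sum(),'50ms',(abs(pb-pc).max(2)>40).sum())
sd=snap('side');o=pickle.load(open('n1.pkl','rb'))[0]
p=sd['pixels'].astype(int);g=p[...,1];sat=np.ptp(p,axis=2)
for v in range(190,230,2): print(v,''.join('.' if sat[v,u]>40 else chr(97+min(25,g[v,u]//10)) for u in range(290,372)))
```

```text
v1-now 1792 50ms 0
190 bccdccccccccehlqsttrokgeccdehjkifddcdfhjjigedccccccccdcccccccccccccccbcccccccccccd
192 ccccccccccdgkorttsqmiedccdfikjhedcdddfiklkifdccccccccccccdcccccccccccccccbcccccccd
194 ccccccccdeimqtttrokgdcccdgikjheegjkiggiklkifdcdcccccccdccbcccccccccddccccccccccccd
196 cccccccdgkorttspmifddccdhkmmljhilmnkggiklkifdccccccccccdcccccdccddcbccccccccccccde
198 ccccdddgkoqssrokgdcccccdhloqqollmmlifgjklkifccccccccccccccdccccccccccdccccccbdcdd.
200 dddddeefgikmnmifddcccdcddgjlmlkkkjifegjlllifdccccdcccccccccccccccccccccccccccccdf.
202 ggfeeeefefffgfeedcdccdcdcdegiigffggeehjklkifdccdccccdcccccdccccccdcdccccccccccce..
204 ...gfeeeeeefg.....gg.gffffhiihgghihffhjllkifdcdccccccccddccbccdcccbccccccccdccdf..
206 ....hggggggh........ikkkjjjjjklnoonnmmmmlkifeededdddddddccccccdcccccccdccccccdd...
208 .....kkkkkkj......jlnoonmkjiklnpppppoonnnljggg.......gggffffeeeeeeedddcddcddcdf...
210 .....lllllkk......jnopoomkjjlnpppppoonmmmljh..........................gggffg......
212 .....lklllkj......ilnoonmmlloqrrqpponnmmlkigfgg...................................
214 ......llllkj......ijklmnnmlmpsttsqppooonlhfededeeeeefffg..........................
216 ......llllkj.......jjkklllkknoppppppoonlifddddcddccdcccddef....................qrs
218 ......llllkj........jkkllkjkmnnnnonnnnmkheddddcddccccccdceg....................oqr
220 ......llllk..........kklllklmnnonnonnnljhfffffffeedcccdcde....................klnp
222 ......lllll.........jkklmmmnnnnooonnnmljhfffg........ggffg....................jklm
224 ......klllm..........kklmmmnnnnnonnnmlkiggggh...................................kk
226 .....kklllm...........jkklmmmnnnnnnmkjii........................................ij
228 .....jklllm.................jjjj................................................hi
```

```bash
python3 -c "
from plant import r
print(r.close_job())"
```

```text
the job is handed in; nothing more can be done
None
```

I handed the job in at about 40 s without seeing a verdict: by camera, the hook hangs on the rail pressing the stop about 3.5 mm, and the pail hangs still and level in its lower curl with the handle towards the robot.

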